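# Photograph a dismantled device's parts at two angles on a worm-driven rotary stage

## Robot

A 7-joint arm with a two-finger parallel gripper is mounted at the origin on the work surface. World frame = base frame: x ahead of the robot, y to its left, z up, the work surface at z = 0. Lengths are in m, angles in degrees, forces in N, time in s.
With the tool pointing down it reaches from about 0.35 to 0.9 m from the base axis. Payload 19.9 kg.
Tool frame: the origin (TCP) lies midway between the tips of the shut fingers; the grasp point (between the pads) lies 19 mm behind it; z points along the fingers, y is the line along which they close (so a half turn about z gives the same grasp; the last joint's range is limited). The gripper opens to 94 mm and grips with 3 to 60 N. Pads are 16 mm wide; open, the fingers measure 119 mm over their backs; the gripper's body (75 mm by 177 mm) begins 78 mm behind the grasp point.
Start: joints at [-69.013, 23.915, -0.59, 92.452, 0.269, 63.638, -3.037], TCP at [0.248, 0.574, 0.205] pointing down, gripper open.
Joint ranges: [-161.28, 161.28], [-22.2, 115.67], [-73.04, 71.86], [3.21, 147.25], [-68.34, 248.33], [10.77, 114.83], [-161.83, 161.83]. Speed limits (degrees/s): [108.29, 108.29, 136.94, 136.94, 172.46, 172.46, 172.46].

## Interface

Orientations are given as [roll, pitch, yaw] about the fixed x, y, z axes, in that order (R = Rz(yaw) Ry(pitch) Rx(roll)).
In Python, from cell import bot gives the robot as it stands.
- The arm moves only by the tool jog_arm, never from a script. Its argument "increments" is a list of rows, each a list of 3 entries, a list of its own where there are three numbers: the shift along the tool's x, y, z in m, then the turn, a rotation vector about the tool's x, y, z in degrees, then the opening, from -1 (shut) to 1 (fully open). In form: [[[dx, dy, dz], [wx, wy, wz], grip], ...]. A call has 1 to 5 rows; each row shifts and turns the commanded pose from where the row before left it, along the tool's axes as they then stand; what a row does not reach is not made up. A row lasts 1/12 s, in which the tool goes at most 41.7 mm and 7.16 degrees, less where a joint would pass 70% of its speed; a pose out of reach is approached as far as the arm can. A call with a gripper value outside its range is refused whole. The fingers move at their own pace and stop on an object; "newtons" is the grip in N (left out, the last holds). Time passes only in rows, so rows that do not move let the fingers close. It gives the time, the measured TCP pose, the force, the opening and the grip force at its end, in the units of the state.
- bot.sense(): the state, without advancing time (a new reading comes with each control period).
- bot.get_image(name): name is "side" or "top" or "wrist"; returns (picture, depth): 480x640x3 uint8, red, green, blue; 480x640 float32, m along the optical axis (not along the pixel's ray), 0 where there is no reading.
- bot.get_calibration(name): a dict with "fx", "fy", "cx", "cy" (pixels), "k1" (the pictures are not rectified: a ray, as slopes to the right and down, at radius r is drawn at 1 + k1 r^2 times it, then the intrinsics apply), "R" (3x3) and "t" (3): a world point X has camera coordinates R X + t. Camera axes: x right, y down, z forward; pixel columns grow to the right and rows downward; lengths in m; the calibration is good to about 2 mm. A picture is of the moment at which its call begins: read the wrist's pose just before it. get_calibration takes no time and is no camera call; for the wrist camera it gives the pose at the moment of the call.
- bot.finish_job(): hands the job in; it is judged then, once.
The state is a dict: "time": time; "joints": joint angles; "qvel": joint speeds; "joint_efforts": joint torques, N m; "ee_pos": TCP position; "ee_rot": TCP orientation; "ft_force": force on the tool from outside, world axes, zero at the start; "torque": the same for the moment, N m; "gripper_width": opening from 0.0 (shut) to 1.0 (fully open); "gripper_force": force on a finger pad.
Only numpy, scipy, OpenCV 4.12 (cv2) and the standard library are available. Lean on these libraries where they do the work, as an engineer would, in place of code of your own. Each camera call takes 0.05 s, during which the arm holds its last target. There are 200 camera calls.

## Task

Gather all the loose electronic components lying on the white sheet into the blue parts tray and carry the tray, kept level with its brass standoffs in it, to the middle of the round platform of the rotary stage; press the camera's red shutter button for the first picture. Then crank the stage's handwheel about three turns, until the red line on the platform meets the yellow pointer, press the shutter again, and carry the full tray level to the orange envelope, standing it lengthwise in the middle with everything still inside and the platform left at the red line. Leave the phone, screwdriver and brush where they lie.

Things in the scene. Friction and masses are not known exactly. Their poses are not given: they have to be found in the camera images.
- tray_center (a point): Open blue plastic parts tray, 130 mm (its x) by 64 mm (its y) by 30 mm high, walls and floor 3 mm, no lid, about 120 g. Point at its centre, half-way up (15 mm above its underside); z is up. It can be taken from above across its 64 mm width at mid-length. Starts standing on the bench left of the sheet.
- standoff1_center (a point): Brass hexagonal standoff, 25 mm long (its x), 8 mm across, about 12 g, one of three that lie loose in the tray from the start and must stay in it. Point at its centre.
- standoff2_center (a point): Brass hexagonal standoff, 25 mm long (its x), 8 mm across, about 12 g, one of three that lie loose in the tray from the start and must stay in it. Point at its centre.
- standoff3_center (a point): Brass hexagonal standoff, 25 mm long (its x), 8 mm across, about 12 g, one of three that lie loose in the tray from the start and must stay in it. Point at its centre.
- relay_center (a point): Loose orange relay, a block 19 (x) by 15 (y) by 15 mm (z, up), about 12 g, point at its centre. May be absent. Like every component it starts lying flat on the white sheet, turned any way.
- terminal_center (a point): Loose green screw terminal block, 20 (x) by 10 (y) by 13 mm (z, up), about 10 g, point at its centre. May be absent.
- transformer_center (a point): Loose small transformer, yellow winding in a dark core, 20 (x) by 17 (y) by 15 mm (z, up), about 18 g, point at its centre. May be absent.
- heatsink_center (a point): Loose finned aluminium heatsink, 20 (x) by 14 (y) by 12 mm (z, up), about 10 g, point at its centre. May be absent.
- capacitor_center (a point): Loose red box capacitor, 18 (x) by 9 (y) by 15 mm (z, up), about 10 g, point at its centre. May be absent.
- sheet: White A4 sheet, 297 mm (its x) by 210 mm (its y), flat on the bench, on which the components start. Origin at its middle. Fixed.
- platform_top (a point): Middle of the top face of the rotary stage's round aluminium platform, 150 mm across, top 90 mm above the bench; the point turns with the platform. Black division lines every 30 degrees on its rim; the next one that comes to the pointer is red, and the broad black one stands near the pointer at the start.
- platform (a joint): Angle of the platform, rad, growing anticlockwise seen from above. Broad black line at the pointer: 0; red line at the yellow pointer: 0.524 (30 degrees). Starts within 0.1 of 0. It moves only through the self-locking worm: 1/36 of the handwheel's angle.
- stage_base: Grey cast body of the rotary stage, fixed, base 170 mm (x) by 160 mm (y). Origin on the bench right below the platform's centre; z up. The worm shaft runs along its y axis, 45 mm off centre to its -x side and 50 mm above the bench, and the handwheel (76 mm across) is on its -y side, as is the yellow pointer.
- handwheel (a joint): Angle of the handwheel, rad, growing clockwise as seen by someone facing the wheel from the grip's side (looking along the base's +y). At 0 the grip is at the top of its circle; at angle a it is 26 sin(a) mm along the base's +x and 26 cos(a) mm above the shaft. Turns freely many times either way; needs 1 to 2 N at the grip. 36 turns make one turn of the platform; clockwise turns the platform anticlockwise.
- handwheel_grip (a point): Middle of the handwheel's red crank grip, a rod 13 mm thick and 38 mm long that sticks out of the wheel along the base's -y and spins freely on its pin. It goes round a circle of 26 mm radius in the upright plane, its centre 24 to 76 mm above the bench, 132 mm from the platform's centre along the base's -y; the rod begins 2 mm off the wheel's face. It can be held from above, fingers either side, while it is led round.
- shutter_top (a point): Middle of the top of the red shutter-release button, 28 mm across, 22 mm above the bench when up, in a fixed black round housing 44 mm across and 12 mm high.
- shutter (a joint): Travel of the shutter button, m: 0 up, 0.006 fully down (about 5 N, springs back). The picture is taken when it is all but fully down (beyond 0.004).
- envelope_orange_mid (a point): Middle of the top face of the orange envelope, 155 mm (its x) by 130 mm (its y), 4 mm thick, fixed flat on the bench. The tray's long sides go along its x. A white envelope of the same size lies beside it and is not to be used; which of the two places is the orange one's varies.
- phone_center (a point): Mobile phone in a green case, 148 by 74 by 10 mm, lying on the bench; loose. Point at its centre. To be left alone.
- screwdriver_grip (a point): Screwdriver with a red handle, 170 mm long, lying between robot and tray; loose. Point in its handle, 51 mm from the handle's end. To be left alone.
- brush_grip (a point): Black-handled flat brush, 160 mm long, lying left of the rotary stage; loose. Point in its handle, 48 mm from the handle's end. To be left alone.

How it is judged:
By the outcome, as a careful person would: the job done as asked, in the order asked, and still so for the second after the job is handed in, with the robot touching nothing.
Of relay, terminal, transformer, heatsink, capacitor only 2 to 4 are there at a start; the rules pass over those that are not, and their reading is None.
At some moment in a run one of relay, terminal, transformer, heatsink, capacitor may be knocked a few centimetres aside while the robot is not near it.
It also fails if it takes over 210 s, if anything falls off the work surface, if the arm or the gripper's body presses on something with over 40 N, if the wrist force passes 120 N, or if a joint passes its speed limit or range.

## Working session

There is one attempt and no reset: what is moved stays moved. The work goes in short steps, Python scripts to look and compute and a tool call to move; the robot and the scene stay as the last step left them, time stands still between calls to the robot, and variables do not carry over. Pictures are saved under pics/ and viewed, at most 16 in all, crops included, and the job is handed in when it is done.

Besides the shell and the picture viewer there is one more tool, called by a JSON object that holds its "method" and its "body", one argument or row to a line. jog_arm: Moves the arm, as the interface text tells. Its arguments: {"type":"object","properties":{"increments":{"type":"array","items":{"type":"array"}},"newtons":{"type":"number"}},"required":["increments"]}

```bash
mkdir -p pics; ls
python3 - <<'E'
from cell import bot
import cv2,numpy as np
s=bot.sense();print(s)
ims=[]
for n in("side","top"):
    p,d=bot.get_image(n);c=bot.get_calibration(n);print(n,c);np.savez(f'{n}0.npz',p=p,d=d,**c)
    cv2.imwrite(f'pics/{n}0.png',p[:,:,::-1])
print(bot.get_calibration("wrist"))
E
```

```text
pics
{'time': 0.0, 'joints': array([-69.01197631,  23.94787484,  -0.58919537,  92.48588787,
         0.27000624,  63.63910435,  -3.03590468]), 'qvel': array([ 0.02239644, -0.02362859, -0.01353828, -0.08779697, -0.01688973,
        0.03293498, -0.1266081 ]), 'joint_efforts': array([ 3.25931123e-04, -8.51256680e+01,  6.38877936e-01, -4.25991762e+01,
       -4.89131338e-02,  1.85720832e-02,  1.03537350e-04]), 'ee_pos': array([0.24774768, 0.57337657, 0.20482451]), 'ee_rot': array([-1.79928744e+02,  6.40845624e-03,  1.56634743e+02]), 'ft_force': array([ 0.2084946 ,  0.16466803, -1.10764068]), 'torque': array([ 0.05913962,  0.02644236, -0.06577259]), 'gripper_force': 0.0, 'gripper_width': 1.0003230925206261}
side {'fx': 567.4871867738328, 'fy': 567.4871867738328, 'cx': 319.2923495122249, 'cy': 235.1769417068438, 'k1': -0.15156883573024466, 'R': array([[ 0.95424211, -0.29830255, -0.0209188 ],
       [-0.17550582, -0.50204056, -0.84684886],
       [ 0.24211508,  0.81177021, -0.53142207]]), 't': array([-0.54352276,  0.17841848,  1.26408819])}
top {'fx': 461.1417873406491, 'fy': 461.1417873406491, 'cx': 321.73182117178715, 'cy': 240.65778395504256, 'k1': 0.010145993791108018, 'R': array([[-0.00512093, -0.99997934, -0.00388613],
       [-0.98844478,  0.00565052, -0.151476  ],
       [ 0.15149483,  0.00306553, -0.9884533 ]]), 't': array([0.05527477, 0.57542595, 0.94299379])}
{'fx': 351.72914342879994, 'fy': 351.72914342879994, 'cx': 318.30110411694903, 'cy': 237.82922652583756, 'k1': -0.0642059034699143, 'R': array([[ 0.39698791,  0.91782168, -0.00199326],
       [ 0.88741891, -0.38328155,  0.25609165],
       [ 0.23428249, -0.10343414, -0.96665045]]), 't': array([-0.62518982, -0.02645491,  0.39022633])}
```

View pics/top0.png

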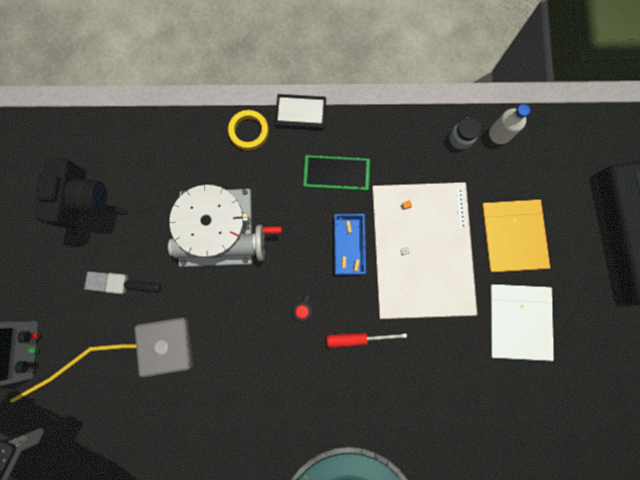

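View pics/side0.png

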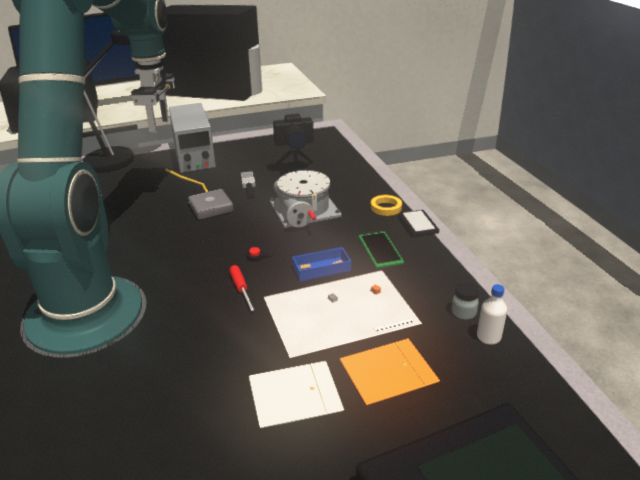

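```bash
cat > h.py <<'E'
import cv2,numpy as np
def plane(c,uv,z):
    K=np.array([[c['fx'],0,c['cx']],[0,c['fy'],c['cy']],[0,0,1.]])
    n=cv2.undistortPoints(np.float64(uv).reshape(-1,1,2),K,np.array([float(c['k1']),0,0,0]))[:,0]
    R,t=c['R'],c['t']; o=-R.T@t
    d=np.c_[n,np.ones(len(n))]@R
    return o+d*((z-o[2])/d[:,2])[:,None]
def proj(c,X):
    K=np.array([[c['fx'],0,c['cx']],[0,c['fy'],c['cy']],[0,0,1.]])
    return cv2.projectPoints(np.float64(X).reshape(-1,1,3),cv2.Rodrigues(c['R'])[0],c['t'],K,np.array([float(c['k1']),0,0,0]))[0][:,0]
def blobs(p,lo,hi,amin=8,roi=None):
    m=cv2.inRange(cv2.cvtColor(p,cv2.COLOR_RGB2HSV),np.array(lo),np.array(hi))
    if roi: 
        k=np.zeros_like(m);u0,v0,u1,v1=roi;k[v0:v1,u0:u1]=1;m=m*k
    cs=cv2.findContours(m,cv2.RETR_EXTERNAL,cv2.CHAIN_APPROX_NONE)[0]
    return sorted([x for x in cs if cv2.contourArea(x)>=amin],key=cv2.contourArea,reverse=True)
def rect(c,cont,z):
    "min-area rectangle of the contour cast on height z: centre, sides, yaw (deg) of the long side"
    X=plane(c,cont[:,0],z)[:,:2]; (x,y),(a,b),th=cv2.minAreaRect((X*1000).astype(np.float32))
    if a<b: a,b,th=b,a,th+90
    return np.round([x,y,a,b,(th+90)%180-90],1)
E
python3 - <<'E'
from h import *
t=dict(np.load('top0.npz'));p=t['p']
s=dict(np.load('side0.npz'))
def show(n,lo,hi,z,roi=None,k=3,amin=8):
    for c in blobs(p,lo,hi,amin,roi)[:k]: print(n,rect(t,c,z),'px',np.round(c[:,0].mean(0)),cv2.contourArea(c))
show('tray',(105,120,60),(125,255,255),.03,(320,200,372,285))
show('stand',(10,90,90),(30,255,255),.007,(335,215,365,275))
show('phone',(50,100,50),(80,255,255),.01,(290,140,380,200))
show('sheet',(0,0,150),(180,60,255),0,(365,175,482,325),1)
show('env',(10,150,120),(25,255,255),.004,(470,180,560,280),1)
show('wenv',(0,0,150),(180,60,255),.004,(480,280,560,370),1)
show('shut',(0,150,80),(6,255,255),.022,(280,290,320,330))
show('redgrip',(0,150,80),(6,255,255),.06,(262,215,290,255))
show('redline',(0,120,80),(8,255,255),.09,(225,225,243,240),amin=2)
show('pointer',(22,120,100),(35,255,255),.09,(235,205,255,230),amin=2)
show('plat',(0,0,130),(180,40,255),.09,(160,170,246,270),1)
show('hole',(0,0,0),(180,255,60),.09,(195,210,216,230))
# components: non-white inside sheet
g=p.astype(int); nonw=((g.min(2)<150)).astype(np.uint8)*255
m=np.zeros_like(nonw);m[190:312,384:455]=1
for c in cv2.findContours(nonw*m,cv2.RETR_EXTERNAL,cv2.CHAIN_APPROX_NONE)[0]:
    if cv2.contourArea(c)>3: print('comp',rect(t,c,.014),np.round(c[:,0].mean(0)),p[int(c[:,0,1].mean()),int(c[:,0,0].mean())])
cv2.imwrite('pics/zoom0.png',np.vstack([cv2.resize(p[165:275,160:290,::-1],(650,300*110*650//130//300),interpolation=cv2.INTER_CUBIC)]))
E
```

```text
tray [ 5.719e+02 -8.100e+00  1.339e+02  6.750e+01 -5.000e-01] px [349. 244.] 1844.0
stand [526.7 -22.9  23.3   7.2 -10.4] px [356. 265.] 25.0
stand [533.5   4.2  22.3   5.9  -8.8] px [344. 262.] 18.0
stand [613.   -7.3  21.2   6.2   8.5] px [348. 226.] 18.0
phone [737.9  18.5 150.6  78.   86.6] px [336. 172.] 2087.5
sheet [ 563.1 -173.9  298.8  211.9    1.8] px [423. 251.] 12450.5
env [ 592.6 -379.4  157.5  132.2    3.2] px [516. 235.] 4046.0
wenv [ 402.2 -378.9  156.2  130.7   -2.9] px [522. 322.] 4320.0
shut [426.1  96.3  27.2  27.   45.2] px [302. 311.] 129.0
redgrip [597.7 157.1  38.2  15.   89.7] px [272. 230.] 109.5
redline [584.5 231.3  13.9   1.8  63.1] px [234. 234.] 3.0
pointer [619.8 210.5  10.3   2.1  89.7] px [245. 217.] 4.5
plat [612.7 286.9 154.9 148.9  88.8] px [208. 222.] 4324.5
hole [613.  291.6  16.9  16.4   1.8] px [206. 220.] 48.5
comp [ 660.1 -135.9   24.3   16.7  -68.3] [406. 205.] [240 157  66]
```

View pics/zoom0.png

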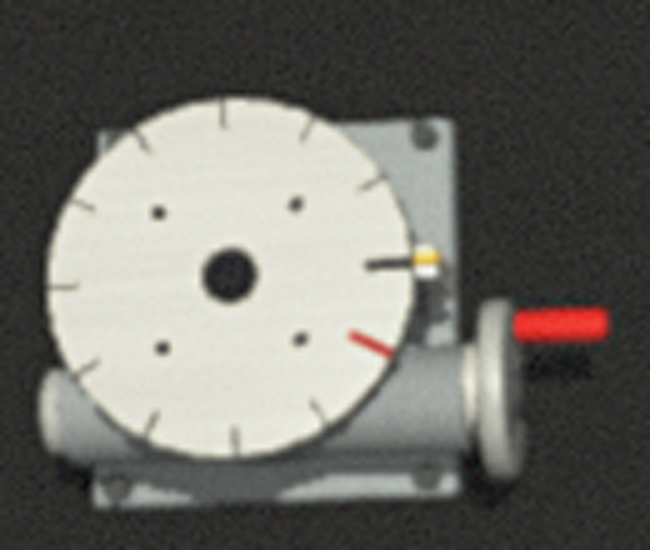

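The top view shows the tray at px (349,244), the relay at (406,205), a grey part at (405,251) and the orange envelope at (516,235). The platform hole is at (206,220) and the grip at (272,230). The zoom shows the broad line almost at the pointer. I'll move above the sheet and look from closer.

{"method": "jog_arm", "body": {
  "increments": [
    [[0,0,-0.024],[0,0,-5.84],1],
    [[0,0,-0.024],[0,0,-5.84],1],
    [[0,0,-0.024],[0,0,-5.84],1],
    [[0,0,-0.024],[0,0,-5.84],1]
  ]
}}

```text
time: 0.43
ee_pos: [0.2478, 0.5734, 0.3022]
ee_rot: [-180.0, -0.0, -179.7]
ft_force: [0.9, -0.2, 0.9]
gripper_width: 1.001
gripper_force: 0.0
```

{"method": "jog_arm", "body": {
  "increments": [
    [[-0.0156,-0.0337,0],[0,0,0],1],
    [[-0.0156,-0.0337,0],[0,0,0],1],
    [[-0.0156,-0.0337,0],[0,0,0],1],
    [[-0.0156,-0.0337,0],[0,0,0],1],
    [[-0.0156,-0.0337,0],[0,0,0],1]
  ]
}}

```text
time: 0.85
ee_pos: [0.3261, 0.4034, 0.3012]
ee_rot: [-180.0, -0.0, -180.0]
ft_force: [0.3, 0.2, 0.1]
gripper_width: 0.997
gripper_force: 0.0
```

{"method": "jog_arm", "body": {
  "increments": [
    [[-0.0156,-0.0337,0],[0,0,0],1],
    [[-0.0156,-0.0337,0],[0,0,0],1],
    [[-0.0156,-0.0337,0],[0,0,0],1],
    [[-0.0156,-0.0337,0],[0,0,0],1],
    [[-0.0156,-0.0337,0],[0,0,0],1]
  ]
}}

```text
time: 1.27
ee_pos: [0.4041, 0.2349, 0.3014]
ee_rot: [180.0, -0.0, 180.0]
ft_force: [2.0, 0.8, 0.7]
gripper_width: 1.001
gripper_force: 0.0
```

{"method": "jog_arm", "body": {
  "increments": [
    [[-0.0156,-0.0337,0],[0,0,0],1],
    [[-0.0156,-0.0337,0],[0,0,0],1],
    [[-0.0156,-0.0337,0],[0,0,0],1],
    [[-0.0156,-0.0337,0],[0,0,0],1],
    [[-0.0156,-0.0337,0],[0,0,0],1]
  ]
}}

```text
time: 1.68
ee_pos: [0.482, 0.0664, 0.3015]
ee_rot: [-180.0, 0.0, 180.0]
ft_force: [-0.2, 0.2, -0.6]
gripper_width: 0.998
gripper_force: 0.0
```

{"method": "jog_arm", "body": {
  "increments": [
    [[-0.0156,-0.0337,0],[0,0,0],1],
    [[-0.0156,-0.0337,0],[0,0,0],1],
    [[-0.0156,-0.0337,0],[0,0,0],1],
    [[-0.0156,-0.0337,0],[0,0,0],1],
    [[-0.0156,-0.0337,0],[0,0,0],1]
  ]
}}

```text
time: 2.1
ee_pos: [0.5601, -0.102, 0.3014]
ee_rot: [-180.0, -0.0, -180.0]
ft_force: [0.0, 1.5, -0.8]
gripper_width: 1.0
gripper_force: 0.0
```

```bash
cat > snap.py <<'E'
import sys
from cell import bot
from h import *
n=sys.argv[1];out=sys.argv[2]
c=bot.get_calibration(n);p,d=bot.get_image(n)
np.savez(out+'.npz',p=p,d=d,**c);cv2.imwrite(f'pics/{out}.png',p[:,:,::-1])
s=bot.sense();print(round(s['time'],2),np.round(s['ee_pos'],4),np.round(s['ee_rot'],2),np.round(s['joints'],0))
E
python3 snap.py wrist w1
```

```text
2.15 [ 0.5612 -0.1087  0.3011] [-179.83   -0.    179.68] [-15.  15.  28.  94.  -7.  73. 104.]
```

View pics/w1.png

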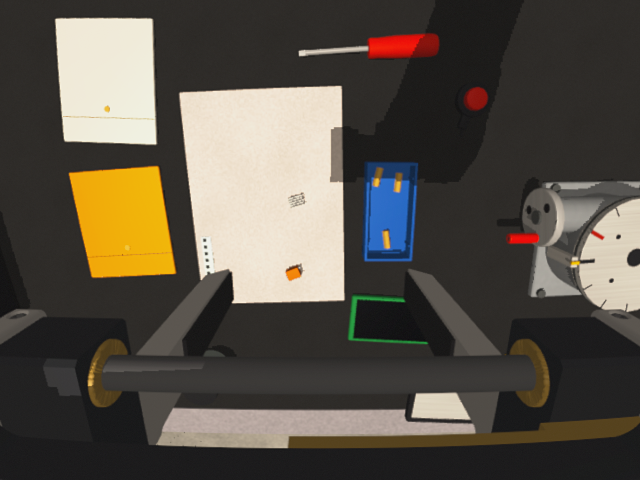

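The wrist view shows only two components: the relay at (293,272) and the heatsink at (297,200). The tray, at (391,212), holds three standoffs.

```bash
cat > meas.py <<'E'
import sys
from h import *
t=dict(np.load(sys.argv[1]+'.npz'));p=t['p']
def show(n,lo,hi,z,roi,k=1,amin=15):
    for c in blobs(p,lo,hi,amin,roi)[:k]: print(n,rect(t,c,z),'px',np.round(c[:,0].mean(0)),cv2.contourArea(c))
E
python3 - w1 <<'E'
exec(open('meas.py').read())
show('relay',(3,150,80),(18,255,255),.015,(270,250,320,285))
g=p[:,:,:].min(2); m=np.zeros_like(g); m[180:220,275:322]=(g[180:220,275:322]<150)*255
m=cv2.morphologyEx(m,cv2.MORPH_CLOSE,np.ones((5,5)))
for c in cv2.findContours(m,cv2.RETR_EXTERNAL,cv2.CHAIN_APPROX_NONE)[0]:
    if cv2.contourArea(c)>30: print('hs',rect(t,c,.012),cv2.contourArea(c))
show('tray',(105,120,60),(125,255,255),.03,(355,150,425,270))
show('stand',(10,90,90),(30,255,255),.007,(367,165,416,258),3)
show('shut',(0,150,60),(6,255,255),.022,(455,80,495,115))
show('env',(10,150,120),(25,255,255),.004,(60,160,185,280))
show('grip',(0,150,80),(6,255,255),.05,(500,225,545,250))
show('pointer',(22,120,100),(35,255,255),.09,(560,255,590,272),amin=2)
show('redline',(0,120,80),(8,255,255),.09,(585,225,610,245),amin=2)
cv2.imwrite('pics/z1.png',np.hstack([cv2.resize(p[185:285,270:330,::-1],(360,600),interpolation=cv2.INTER_CUBIC),cv2.resize(p[155:265,360:420,::-1],(327,600),interpolation=cv2.INTER_CUBIC)]))
E
```

```text
relay [ 659.8 -137.1   19.3   16.5  -68.3] px [293. 273.] 128.0
hs [ 556.8 -128.8   17.7   14.   -74.1] 108.0
tray [ 5.722e+02 -9.400e+00  1.311e+02  6.830e+01  2.000e-01] px [389. 210.] 5044.0
stand [526.8 -22.9  23.7   8.5 -10.9] px [377. 176.] 87.0
stand [534.    4.9  24.3   7.7  -4.3] px [398. 182.] 85.0
stand [612.6  -6.9  25.3   7.9   9.6] px [386. 239.] 79.5
shut [428.2  94.2  29.3  27.5 -85.2] px [475.  98.] 421.0
env [ 592.1 -377.9  155.5  130.8    3.1] px [123. 221.] 9298.0
grip [600.2 161.7  44.1  13.4 -89.9] px [522. 238.] 302.5
pointer [620.3 209.4  10.5   3.8  89.5] px [575. 263.] 15.0
redline [585.4 231.4  19.2   4.3  64.3] px [597. 235.] 38.0
```

View pics/z1.png

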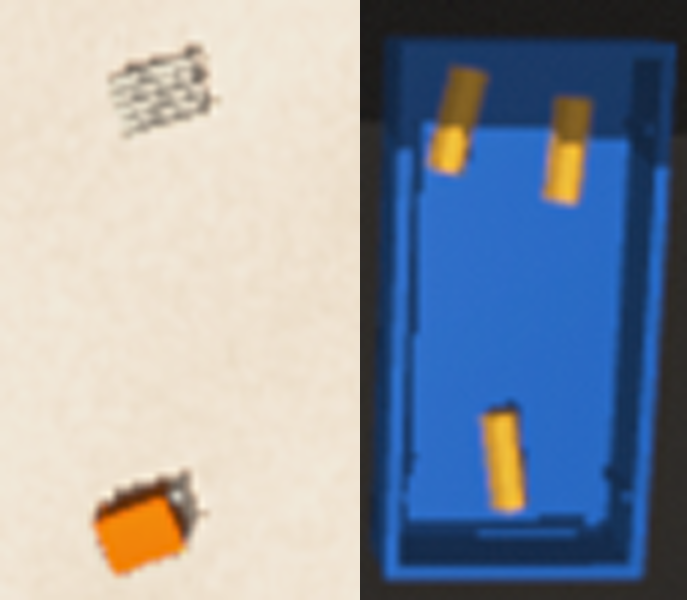

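{"method": "jog_arm", "body": {
  "increments": [
    [[0,0,0.02],[0,0,6.73],1],
    [[0,0,0.02],[0,0,6.73],1],
    [[0,0,0.02],[0,0,6.73],1],
    [[0,0,0.02],[0,0,6.73],1],
    [[0,0,0.02],[0,0,6.73],1]
  ]
}}

```text
time: 2.57
ee_pos: [0.5595, -0.1003, 0.2004]
ee_rot: [-180.0, -0.0, 146.0]
ft_force: [0.9, -0.0, 0.4]
gripper_width: 0.998
gripper_force: 0.0
```

{"method": "jog_arm", "body": {
  "increments": [
    [[0,0,0.02],[0,0,6.73],1],
    [[0,0,0.02],[0,0,6.73],1],
    [[0,0,0.02],[0,0,6.73],1],
    [[0,0,0.02],[0,0,6.73],1],
    [[0,0,0.02],[0,0,6.73],1]
  ]
}}

```text
time: 2.98
ee_pos: [0.5596, -0.1002, 0.1004]
ee_rot: [-180.0, 0.0, 112.4]
ft_force: [0.2, 0.3, -0.8]
gripper_width: 1.001
gripper_force: 0.0
```

{"method": "jog_arm", "body": {
  "increments": [
    [[0,0,0.01],[0,0,6.7],1],
    [[-0.0181,-0.0098,0.01],[0,0,0],1],
    [[0,0,0],[0,0,0],1]
  ]
}}

```text
time: 3.23
ee_pos: [0.5534, -0.1229, 0.0796]
ee_rot: [-179.8, 0.0, 105.8]
ft_force: [-0.7, -0.7, -0.3]
gripper_width: 1.001
gripper_force: 0.0
```

```bash
python3 snap.py wrist w2; python3 snap.py top t2; python3 -c "
import cv2,numpy as np
a=cv2.imread('pics/w2.png');b=cv2.imread('pics/t2.png')[165:335,320:560]
cv2.imwrite('pics/m2.png',np.vstack([cv2.resize(a,(480,360)),cv2.resize(b,(339,240))[:, :].copy() if 0 else cv2.resize(b,(480,240))]))"
```

```text
3.28 [ 0.5542 -0.1218  0.0805] [-1.7987e+02  1.0000e-02  1.0590e+02] [-19.  31.  37. 108. -24.  49.  46.]
3.33 [ 0.5549 -0.1209  0.0811] [-179.94    0.    105.96] [-19.  31.  37. 108. -24.  49.  46.]
```

View pics/m2.png

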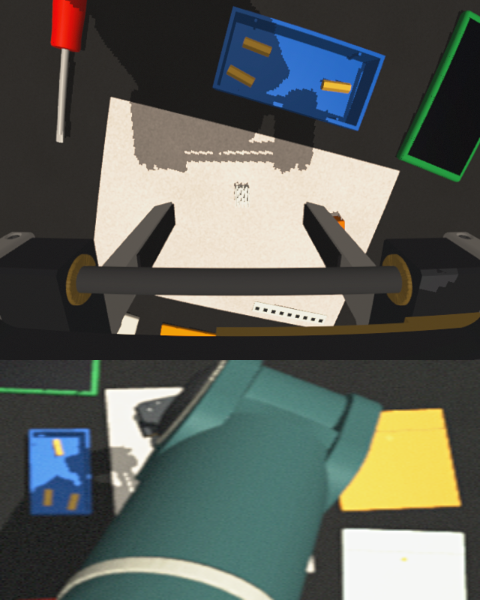

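The heatsink sits at about (322,253) between the open fingers, and the relay is by the right finger. I'll measure it here.

```bash
python3 - w2 <<'E'
exec(open('meas.py').read())
g=p.min(2); m=np.zeros_like(g); m[230:285,295:350]=(g[230:285,295:350]<140)*255
m=cv2.morphologyEx(m,cv2.MORPH_CLOSE,np.ones((5,5)))
for c in cv2.findContours(m,cv2.RETR_EXTERNAL,cv2.CHAIN_APPROX_NONE)[0]:
    if cv2.contourArea(c)>50: print('hs',rect(t,c,.010),cv2.contourArea(c),c[:,0].mean(0))
from cell import bot
print(bot.sense()['ee_pos'])
E
```

```text
hs [ 555.6 -120.8   14.4    8.9    2.3] 114.5 [322.11864407 248.77966102]
[ 0.55492016 -0.12087989  0.08114159]
```

{"method": "jog_arm", "body": {
  "increments": [
    [[-0.0079,-0.0004,0.03],[0,0,0],1],
    [[0,0,0.03],[0,0,0],1],
    [[0,0,0.0125],[0,0,0],1],
    [[0,0,0.005],[0,0,0],1],
    [[0,0,0],[0,0,0],-0.6]
  ],
  "newtons": 15
}}

```text
time: 3.75
ee_pos: [0.557, -0.1278, 0.0038]
ee_rot: [-179.9, -0.0, 106.0]
ft_force: [-0.8, -0.2, 0.9]
gripper_width: 0.958
gripper_force: 0.0
```

{"method": "jog_arm", "body": {
  "increments": [
    [[0,0,0],[0,0,0],-1],
    [[0,0,0],[0,0,0],-1],
    [[0,0,0],[0,0,0],-1],
    [[0,0,0],[0,0,0],-1],
    [[0,0,0],[0,0,0],-1]
  ]
}}

```text
time: 4.17
ee_pos: [0.5575, -0.128, 0.0046]
ee_rot: [180.0, 0.0, 106.0]
ft_force: [0.3, 0.9, -0.2]
gripper_width: 0.61
gripper_force: 0.0
```

{"method": "jog_arm", "body": {
  "increments": [
    [[0,0,0],[0,0,0],-1],
    [[0,0,0],[0,0,0],-1],
    [[0,0,0],[0,0,0],-1]
  ]
}}

```text
time: 4.42
ee_pos: [0.5572, -0.1281, 0.0041]
ee_rot: [180.0, 0.0, 106.0]
ft_force: [-0.2, -0.4, 0.3]
gripper_width: 0.397
gripper_force: 0.0
```

{"method": "jog_arm", "body": {
  "increments": [
    [[0,0,0],[0,0,0],-1],
    [[0,0,0],[0,0,0],-1],
    [[0,0,0],[0,0,0],-1],
    [[0,0,0],[0,0,0],-1],
    [[0,0,0],[0,0,0],-1]
  ]
}}

```text
time: 4.83
ee_pos: [0.5571, -0.1282, 0.004]
ee_rot: [-180.0, 0.0, 106.0]
ft_force: [0.3, -0.1, 0.4]
gripper_width: 0.153
gripper_force: 15.0
```

{"method": "jog_arm", "body": {
  "increments": [
    [[0,0,0],[0,0,0],-1],
    [[0,0,0],[0,0,0],-1]
  ]
}}

```text
time: 5.0
ee_pos: [0.5572, -0.1282, 0.004]
ee_rot: [-180.0, 0.0, 106.0]
ft_force: [-0.1, 0.4, -0.8]
gripper_width: 0.145
gripper_force: 15.0
```

{"method": "jog_arm", "body": {
  "increments": [
    [[0,0,-0.025],[0,0,5.33],-1],
    [[0,0,-0.025],[0,0,5.33],-1],
    [[0,0,-0.025],[0,0,5.34],-1],
    [[0.0345,0.006,0],[0,0,0],-1],
    [[0.0345,0.006,0],[0,0,0],-1]
  ]
}}

```text
time: 5.42
ee_pos: [0.5698, -0.0599, 0.0806]
ee_rot: [179.8, 0.0, 89.7]
ft_force: [1.2, 1.4, -0.7]
gripper_width: 0.144
gripper_force: 15.0
```

{"method": "jog_arm", "body": {
  "increments": [
    [[0.035,0.006,0],[0,0,0],-1],
    [[0,0,0.03],[0,0,0],-1],
    [[0,0,0.02],[0,0,0],-1],
    [[0,0,0.011],[0,0,0],-1],
    [[0,0,0],[0,0,0],-1]
  ]
}}

```text
time: 5.83
ee_pos: [0.5739, -0.0243, 0.0161]
ee_rot: [-179.8, 0.0, 90.0]
ft_force: [-0.7, -0.1, -0.5]
gripper_width: 0.147
gripper_force: 15.0
```

{"method": "jog_arm", "body": {
  "increments": [
    [[0,0,0],[0,0,0],-0.4],
    [[0,0,0],[0,0,0],-0.4],
    [[0,0,0],[0,0,0],-0.4],
    [[0,0,-0.03],[0,0,0],-0.4],
    [[0,0,-0.04],[0,0,0],-0.4]
  ]
}}

```text
time: 6.25
ee_pos: [0.5737, -0.0245, 0.0875]
ee_rot: [-179.8, 0.0, 90.0]
ft_force: [0.7, 1.2, 1.0]
gripper_width: 0.301
gripper_force: 0.0
```

{"method": "jog_arm", "body": {
  "increments": [
    [[-0.02,0,-0.04],[0,0,0],1],
    [[-0.04,0,-0.04],[0,0,0],1],
    [[0,0,0],[0,0,0],1]
  ]
}}

```text
time: 6.5
ee_pos: [0.5772, -0.0783, 0.1616]
ee_rot: [179.5, 0.1, 89.7]
ft_force: [-0.1, -1.0, 0.0]
gripper_width: 0.478
gripper_force: 0.0
```

```bash
python3 snap.py wrist w3; python3 -c "
from cell import bot;print(bot.sense()['ee_pos'])"
```

```text
6.55 [ 0.5765 -0.0755  0.1586] [1.7964e+02 1.0000e-02 8.9760e+01] [-30.  28.  45. 103. -23.  58.  24.]
[ 0.57650573 -0.07547436  0.1586214 ]
```

View pics/w3.png

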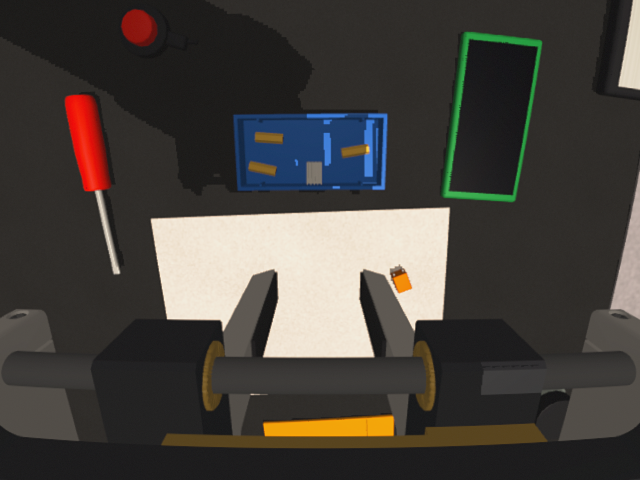

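The heatsink is in the tray at (314,173). The relay is at (401,281).

```bash
python3 - w3 <<'E'
exec(open('meas.py').read())
show('relay',(3,150,80),(18,255,255),.015,(375,255,425,305))
show('tray',(105,120,40),(125,255,255),.03,(220,100,400,200))
show('shut',(0,150,60),(6,255,255),.022,(110,0,180,55))
E
```

```text
relay [ 660.7 -134.2   23.1   14.6  -67.4] px [400. 280.] 254.0
tray [ 5.725e+02 -9.600e+00  1.305e+02  6.470e+01 -1.000e-01] px [310. 151.] 11409.0
shut [430.4  94.8  31.3  27.4 -37.7] px [139.  28.] 981.0
```

{"method": "jog_arm", "body": {
  "increments": [
    [[-0.0172,0.0288,0.02],[0,0,0],1],
    [[-0.0172,0.0288,0.02],[0,0,0],1],
    [[-0.0171,0.0287,0.02],[0,0,0],1],
    [[0,0,0.01],[0,0,-5.5],1],
    [[0,0,0.01],[0,0,-5.5],1]
  ]
}}

```text
time: 6.97
ee_pos: [0.6614, -0.1247, 0.0722]
ee_rot: [-179.9, 0.0, 101.2]
ft_force: [-0.2, -0.4, 0.2]
gripper_width: 0.873
gripper_force: 0.0
```

{"method": "jog_arm", "body": {
  "increments": [
    [[0,0,0.01],[0,0,-5.5],1],
    [[0,0,0.01],[0,0,-5.5],1],
    [[0,0,0],[0,0,0],1],
    [[0,0,0],[0,0,0],1],
    [[0,0,0],[0,0,0],1]
  ]
}}

```text
time: 7.38
ee_pos: [0.6617, -0.1236, 0.0553]
ee_rot: [180.0, 0.0, 111.8]
ft_force: [0.5, 0.0, 0.1]
gripper_width: 1.0
gripper_force: 0.0
```

```bash
python3 snap.py wrist w4; python3 - w4 <<'E'
exec(open('meas.py').read())
show('relay',(3,150,80),(18,255,255),.015,(200,150,440,350),2)
E
```

```text
7.43 [ 0.6618 -0.1236  0.0554] [1.7996e+02 2.0000e-02 1.1184e+02] [-14.  42.  33.  92. -27.  54.  50.]
relay [ 661.7 -134.7   21.9   14.5  -68.2] px [311. 277.] 579.0
```

{"method": "jog_arm", "body": {
  "increments": [
    [[-0.011,-0.0058,0.02],[0,0,0],1],
    [[0,0,0.02],[0,0,0],1],
    [[0,0,0.012],[0,0,0],1],
    [[0,0,0],[0,0,0],-1],
    [[0,0,0],[0,0,0],-1]
  ]
}}

```text
time: 7.85
ee_pos: [0.6603, -0.1357, 0.0027]
ee_rot: [-180.0, -0.0, 112.0]
ft_force: [0.4, 0.3, 0.0]
gripper_width: 0.894
gripper_force: 0.0
```

{"method": "jog_arm", "body": {
  "increments": [
    [[0,0,0],[0,0,0],-1],
    [[0,0,0],[0,0,0],-1],
    [[0,0,0],[0,0,0],-1],
    [[0,0,0],[0,0,0],-1],
    [[0,0,0],[0,0,0],-1]
  ]
}}

```text
time: 8.27
ee_pos: [0.6603, -0.136, 0.003]
ee_rot: [180.0, 0.0, 112.0]
ft_force: [0.8, -0.4, -0.3]
gripper_width: 0.537
gripper_force: 0.0
```

{"method": "jog_arm", "body": {
  "increments": [
    [[0,0,0],[0,0,0],-1],
    [[0,0,0],[0,0,0],-1],
    [[0,0,0],[0,0,0],-1],
    [[0,0,0],[0,0,0],-1],
    [[0,0,0],[0,0,0],-1]
  ]
}}

```text
time: 8.68
ee_pos: [0.6602, -0.1361, 0.0027]
ee_rot: [-180.0, 0.0, 112.0]
ft_force: [0.2, 0.8, 0.7]
gripper_width: 0.187
gripper_force: 0.1
```

{"method": "jog_arm", "body": {
  "increments": [
    [[0,0,0],[0,0,0],-1],
    [[0,0,0],[0,0,0],-1]
  ]
}}

```text
time: 8.85
ee_pos: [0.6602, -0.1361, 0.0027]
ee_rot: [-180.0, 0.0, 112.0]
ft_force: [-0.0, -0.8, 0.3]
gripper_width: 0.156
gripper_force: 15.0
```

{"method": "jog_arm", "body": {
  "increments": [
    [[0,0,-0.02],[0,0,5.5],-1],
    [[0,0,-0.02],[0,0,5.5],-1],
    [[0,0,-0.02],[0,0,5.5],-1],
    [[0,0,-0.02],[0,0,5.5],-1],
    [[0,0,0],[0,0,0],-1]
  ]
}}

```text
time: 9.27
ee_pos: [0.6619, -0.1366, 0.0864]
ee_rot: [179.7, 0.1, 89.6]
ft_force: [0.7, 0.5, 0.4]
gripper_width: 0.159
gripper_force: 15.0
```

{"method": "jog_arm", "body": {
  "increments": [
    [[0.0286,-0.017,0],[0,0,0],-1],
    [[0.0286,-0.017,0],[0,0,0],-1],
    [[0.0286,-0.017,0],[0,0,0],-1],
    [[0.0286,-0.017,0],[0,0,0],-1],
    [[0.0286,-0.017,0],[0,0,0],-1]
  ]
}}

```text
time: 9.68
ee_pos: [0.5741, 0.0081, 0.0824]
ee_rot: [-180.0, -0.0, 90.1]
ft_force: [1.4, 1.2, -0.2]
gripper_width: 0.157
gripper_force: 15.0
```

{"method": "jog_arm", "body": {
  "increments": [
    [[0,0,0],[0,0,0],-1],
    [[0,0,0],[0,0,0],-1],
    [[0,0,0],[0,0,0],-1]
  ]
}}

```text
time: 9.93
ee_pos: [0.5755, 0.0066, 0.0828]
ee_rot: [180.0, 0.0, 90.0]
ft_force: [0.2, -0.7, -0.3]
gripper_width: 0.158
gripper_force: 15.0
```

{"method": "jog_arm", "body": {
  "increments": [
    [[0,0,0.03],[0,0,0],-1],
    [[0,0,0.025],[0,0,0],-1],
    [[0,0,0.011],[0,0,0],-1],
    [[0,0,0],[0,0,0],-0.4],
    [[0,0,0],[0,0,0],-0.4]
  ]
}}

```text
time: 10.35
ee_pos: [0.5754, 0.0057, 0.017]
ee_rot: [-180.0, 0.0, 89.9]
ft_force: [-0.0, 0.7, 0.5]
gripper_width: 0.26
gripper_force: 0.0
```

{"method": "jog_arm", "body": {
  "increments": [
    [[0,0,0],[0,0,0],-0.4],
    [[0,0,-0.02],[0,0,0],-0.4],
    [[0,0,-0.04],[0,0,0],-0.4],
    [[0,0,-0.04],[0,0,-6.9],1],
    [[0,0,-0.03],[0,0,-6.9],1]
  ]
}}

```text
time: 10.77
ee_pos: [0.576, 0.0062, 0.1508]
ee_rot: [179.8, 0.1, 104.0]
ft_force: [0.6, 0.4, 0.6]
gripper_width: 0.408
gripper_force: 0.0
```

{"method": "jog_arm", "body": {
  "increments": [
    [[0,0,0],[0,0,-6.9],1],
    [[0,0,0],[0,0,-6.9],1],
    [[0,0,0],[0,0,-6.9],1],
    [[0,0,0],[0,0,-6.9],1],
    [[0,0,0],[0,0,-6.9],1]
  ]
}}

```text
time: 11.18
ee_pos: [0.5757, 0.0066, 0.1483]
ee_rot: [179.9, 0.1, 138.6]
ft_force: [0.6, -0.8, 1.0]
gripper_width: 0.758
gripper_force: 0.0
```

{"method": "jog_arm", "body": {
  "increments": [
    [[0,0,0],[0,0,-6.9],1],
    [[0,0,0],[0,0,-6.9],1],
    [[0,0,0],[0,0,-6.9],1],
    [[0,0,0],[0,0,-6.9],1],
    [[0,0,0],[0,0,-6.9],1]
  ]
}}

```text
time: 11.6
ee_pos: [0.5757, 0.0065, 0.1482]
ee_rot: [180.0, 0.1, 173.1]
ft_force: [0.2, 0.3, -0.1]
gripper_width: 0.997
gripper_force: 0.0
```

{"method": "jog_arm", "body": {
  "increments": [
    [[0,0,0],[0,0,-6.9],1],
    [[0,0,0],[0,0,0],1],
    [[0,0,0],[0,0,0],1]
  ]
}}

```text
time: 11.85
ee_pos: [0.5756, 0.0065, 0.1478]
ee_rot: [180.0, 0.1, 179.4]
ft_force: [-0.1, -0.9, 1.0]
gripper_width: 0.999
gripper_force: 0.0
```

```bash
python3 snap.py wrist w5; python3 snap.py top t5; python3 - w5 <<'E'
exec(open('meas.py').read())
show('tray',(105,120,40),(125,255,255),.03,(150,100,500,350))
b=cv2.imread('pics/t5.png')[165:335,320:560]
cv2.imwrite('pics/m5.png',np.vstack([cv2.resize(p[:,:,::-1],(480,360)),cv2.resize(b,(480,240))]))
E
```

```text
11.9 [0.5755 0.0066 0.1476] [1.8000e+02 7.0000e-02 1.7941e+02] [-23.  24.  24. 104. -12.  55.  96.]
11.95 [0.5754 0.0067 0.1473] [-1.8000e+02  5.0000e-02  1.7944e+02] [-23.  24.  24. 104. -12.  55.  96.]
tray [571.8  -9.5 131.   64.6  -0. ] px [299. 223.] 10824.5
```

View pics/m5.png

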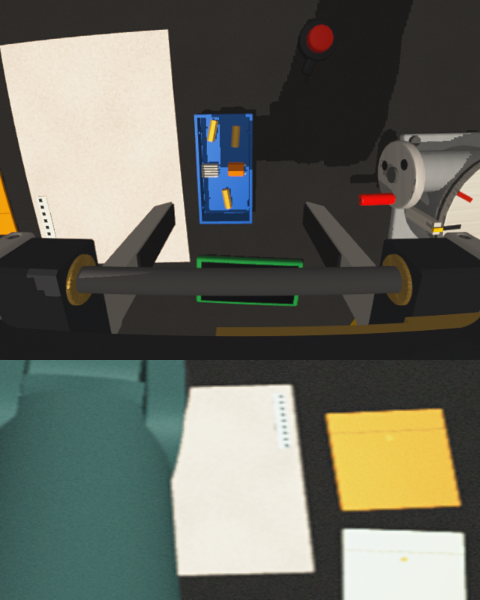

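Both parts are in the tray and the sheet is empty. Next I take the tray.

{"method": "jog_arm", "body": {
  "increments": [
    [[0.0034,-0.0162,0.03],[0,0,-0.5],1],
    [[0,0,0.04],[0,0,0],1],
    [[0,0,0.04],[0,0,0],1],
    [[0,0,0.023],[0,0,0],1],
    [[0,0,0.01],[0,0,0],1]
  ],
  "newtons": 25
}}

```text
time: 12.37
ee_pos: [0.5699, -0.0094, 0.0006]
ee_rot: [-179.9, -0.2, -180.0]
ft_force: [-1.3, -0.4, 0.5]
gripper_width: 1.0
gripper_force: 0.0
```

{"method": "jog_arm", "body": {
  "increments": [
    [[0,0,0],[0,0,0],1],
    [[0,0,0],[0,0,0],-1],
    [[0,0,0],[0,0,0],-1],
    [[0,0,0],[0,0,0],-1],
    [[0,0,0],[0,0,0],-1]
  ]
}}

```text
time: 12.78
ee_pos: [0.5723, -0.0091, 0.0047]
ee_rot: [180.0, 0.1, -179.8]
ft_force: [-0.3, -0.2, -0.3]
gripper_width: 0.75
gripper_force: 0.0
```

{"method": "jog_arm", "body": {
  "increments": [
    [[0,0,0],[0,0,0],-1],
    [[0,0,0],[0,0,0],-1],
    [[0,0,0],[0,0,0],-1],
    [[0,0,0],[0,0,0],-1]
  ]
}}

```text
time: 13.12
ee_pos: [0.5721, -0.0092, 0.0044]
ee_rot: [180.0, 0.1, -179.8]
ft_force: [-2.1, 1.0, 8.4]
gripper_width: 0.68
gripper_force: 25.0
```

```bash
python3 - w5 <<'E'
exec(open('meas.py').read())
show('grip',(0,150,60),(6,255,255),.05,(470,250,530,280))
show('pointer',(20,120,80),(35,255,255),.09,(570,290,600,315),amin=2)
show('redline',(0,120,80),(8,255,255),.09,(600,245,640,275),amin=2)
show('shut',(0,150,60),(6,255,255),.022,(400,25,460,75))
# bright/grey parts of base: depth-based points near pointer
d=t['d']; 
def pt(u,v):
    n=plane(t,[[u,v]],0)[0]; o=-t['R'].T@t['t']; r=n-o; r/= (t['R']@r)[2]; return np.round((o+r*d[v,u])*1000,1)
c=blobs(p,(20,120,80),(35,255,255),2,(570,290,600,315))
for q in c: 
    m=q[:,0].mean(0).astype(int); print('ptr depth',m,pt(*m))
c=blobs(p,(0,150,60),(6,255,255),15,(470,250,530,280))[0]
m=c[:,0].mean(0).astype(int);print('grip',m,pt(*m),pt(m[0]-15,m[1]),pt(m[0]+12,m[1]))
for q in c[:,0][::8]: print(q,pt(*q)) if 0 else None
# wheel disc
for uv in [(540,200),(545,215),(525,240),(520,195)]: print(uv,pt(*uv))
E
```

```text
grip [600.7 162.   44.2  14.4 -89. ] px [500. 265.] 697.0
pointer [619.9 209.   12.3   4.2  88.1] px [583. 306.] 59.0
redline [585.3 231.5  19.1   4.7  64.9] px [619. 262.] 115.5
shut [428.9  95.1  29.3  27.6 -41. ] px [426.  51.] 1021.5
ptr depth [583 305] [619.9 209.7  89.1]
grip [499 265] [596.4 153.4  60.7] [596.5 141.2  59.9] [596.4 163.3  61. ]
(540, 200) [542.9 177.9  64. ]
(545, 215) [553.  178.3  72.2]
(525, 240) [577.4 176.2  54.5]
(520, 195) [543.1 178.1  35.3]
```

{"method": "jog_arm", "body": {
  "increments": [
    [[0,0,-0.008],[0,0,0],-1],
    [[0,0,-0.02],[0,0,0],-1],
    [[0,0,-0.025],[0,0,0],-1],
    [[0,0,-0.03],[0,0,0],-1],
    [[0,0,-0.03],[0,0,0],-1]
  ]
}}

```text
time: 13.53
ee_pos: [0.5712, -0.0094, 0.1182]
ee_rot: [-180.0, -0.0, -179.8]
ft_force: [-0.3, 0.2, -0.9]
gripper_width: 0.679
gripper_force: 25.0
```

{"method": "jog_arm", "body": {
  "increments": [
    [[0,0,-0.02],[0,0,0],-1],
    [[0,0,-0.01],[0,0,0],-1],
    [[0,0,0],[0,0,0],-1],
    [[0,0,0],[0,0,0],-1]
  ]
}}

```text
time: 13.87
ee_pos: [0.5715, -0.0091, 0.1463]
ee_rot: [180.0, -0.0, -179.8]
ft_force: [-0.5, 0.1, -2.2]
gripper_width: 0.677
gripper_force: 25.0
```

```bash
python3 snap.py wrist w6
python3 - <<'E'
from h import *
t=dict(np.load('top0.npz'));p=t['p']
c=blobs(p,(0,0,150),(180,40,255),500,(160,175,243,262))[0]
h=cv2.convexHull(c); X=plane(t,h[:,0],.09)[:,:2]
for _ in range(3):
    A=np.c_[2*X,np.ones(len(X))]; s=np.linalg.lstsq(A,(X**2).sum(1),rcond=None)[0]; r=np.sqrt(s[2]+s[0]**2+s[1]**2)
    e=np.hypot(*(X-s[:2]).T)-r; print(s[:2],r,e.std(),len(X)); X=X[abs(e)<.0025]
t=dict(np.load('w1.npz'));d=t['d']
def pts(u,v):
    n=plane(t,np.c_[u,v],0); o=-t['R'].T@t['t']; r=n-o; r/=(r@t['R'][2])[:,None]; return o+r*d[v,u][:,None]
v,u=np.mgrid[150:330,500:640]; P=pts(u.ravel(),v.ravel())
k=abs(P[:,2]-.09)<.006; Q=P[k]; print('platform z',np.median(Q[:,2]),Q[:,:2].min(0),Q[:,:2].max(0))
# wheel: points with z .02-.085 and y .165-.19
k=(P[:,1]>.168)&(P[:,1]<.184)&(P[:,2]>.02)&(P[:,2]<.088); W=P[k]; print('wheel',len(W),W.min(0),W.max(0)); A=np.c_[W[:,0],W[:,2],np.ones(len(W))]; print('face',np.linalg.lstsq(A,W[:,1],rcond=None)[0])
k=(P[:,1]>.12)&(P[:,1]<.168)&(P[:,2]>.02)&(P[:,0]<.63); G=P[k]; print('grip',len(G),G.min(0),G.max(0))
for a in np.arange(.13,.168,.008):
    q=G[abs(G[:,1]-a)<.004]; print(a,len(q),q[:,0].min(),q[:,0].max(),q[:,2].max()) if len(q) else 0
# base plate rims
k=(P[:,2]>.006)&(P[:,2]<.03)&(P[:,1]>.18); B=P[k]; print('base',len(B),B.min(0),B.max(0),np.median(B[:,2]))
E
```

```text
13.92 [ 0.5711 -0.0091  0.1455] [-1.7999e+02 -9.0000e-02 -1.7980e+02] [-22.  24.  25. 104. -12.  55.  98.]
[0.61183185 0.29200097] 0.07897149885761719 0.007550887970720311 25
[0.45189421 0.50510044] 0.32729105927818614 5.551115123125783e-17 2
[0.45189421 0.50510044] 0.32729105927818614 5.551115123125783e-17 2
platform z 0.08819521006779052 [0.541025   0.17738496] [0.68824815 0.3150697 ]
wheel 1711 [0.53510373 0.16802804 0.02012312] [0.60935872 0.18398737 0.087266  ]
face [-0.00545886  0.03358638  0.17994629]
grip 254 [0.59158006 0.13894527 0.04896118] [0.60520155 0.1679183  0.06297321]
0.138 54 0.592176516716017 0.6046325038817885 0.06188271426382058
0.14600000000000002 64 0.592063560183239 0.6052015450080623 0.06181843132247927
0.15400000000000003 57 0.5916443217229985 0.6032318533007563 0.062066680432357024
0.16200000000000003 63 0.5915800615180398 0.603437440664334 0.06297320512604138
base 2663 [0.52788446 0.1800123  0.00602099] [0.70066057 0.35352329 0.02998884] 0.010302647402518683
```

View pics/w6.png

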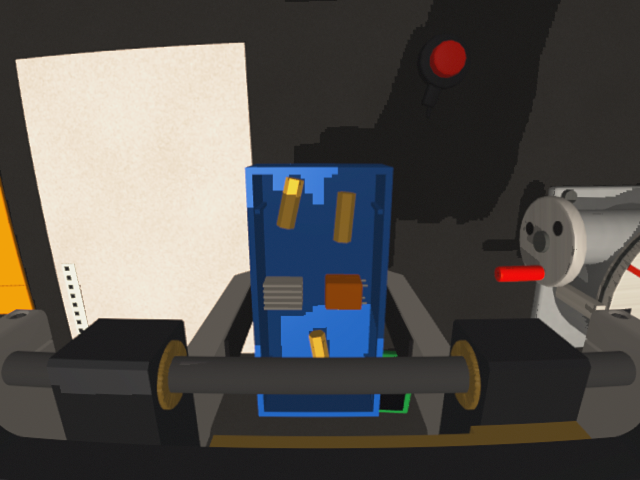

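The tray is level with all five parts inside: relay at (343,292), heatsink at (283,293) and three standoffs. Now I carry it to the platform.

{"method": "jog_arm", "body": {
  "increments": [
    [[-0.001,0.01,0],[0,0,0],-1],
    [[-0.003,0.02,0],[0,0,0],-1],
    [[-0.0042,0.03,0],[0,0,0],-1],
    [[-0.0042,0.03,0],[0,0,0],-1],
    [[-0.0042,0.03,0],[0,0,0],-1]
  ]
}}

```text
time: 14.33
ee_pos: [0.5873, 0.1128, 0.1453]
ee_rot: [-180.0, -0.1, -179.8]
ft_force: [1.0, -0.1, -2.1]
gripper_width: 0.68
gripper_force: 25.0
```

{"method": "jog_arm", "body": {
  "increments": [
    [[-0.0042,0.03,0],[0,0,0],-1],
    [[-0.0042,0.03,0],[0,0,0],-1],
    [[-0.0042,0.03,0],[0,0,0],-1],
    [[-0.0042,0.03,0],[0,0,0],-1],
    [[-0.004,0.03,0],[0,0,0],-1]
  ]
}}

```text
time: 14.75
ee_pos: [0.6073, 0.2631, 0.1451]
ee_rot: [-180.0, -0.1, -179.8]
ft_force: [0.5, 0.0, -1.0]
gripper_width: 0.682
gripper_force: 25.0
```

{"method": "jog_arm", "body": {
  "increments": [
    [[-0.003,0.02,0],[0,0,0],-1],
    [[-0.002,0.01,0],[0,0,0],-1],
    [[0,0,0],[0,0,0],-1],
    [[0,0,0],[0,0,0],-1],
    [[0,0,0],[0,0,0],-1]
  ]
}}

```text
time: 15.17
ee_pos: [0.6131, 0.2892, 0.1462]
ee_rot: [-179.9, -0.0, -179.9]
ft_force: [-0.7, -0.7, -2.0]
gripper_width: 0.678
gripper_force: 25.0
```

Lower and check for contact.

{"method": "jog_arm", "body": {
  "increments": [
    [[-0.0004,0.0018,0.015],[0,0,0],-1],
    [[0,0,0.015],[0,0,0],-1],
    [[0,0,0.012],[0,0,0],-1],
    [[0,0,0.004],[0,0,0],-1],
    [[0,0,0],[0,0,0],-1]
  ]
}}

```text
time: 15.58
ee_pos: [0.6129, 0.2918, 0.0992]
ee_rot: [-179.9, -0.1, -179.8]
ft_force: [-0.2, -0.8, -1.7]
gripper_width: 0.685
gripper_force: 25.0
```

{"method": "jog_arm", "body": {
  "increments": [
    [[0,0,0.003],[0,0,0],-1],
    [[0,0,0],[0,0,0],-1],
    [[0,0,0],[0,0,0],-1]
  ]
}}

```text
time: 15.83
ee_pos: [0.6137, 0.2927, 0.0982]
ee_rot: [180.0, 0.0, -179.8]
ft_force: [-0.1, 0.2, -1.4]
gripper_width: 0.68
gripper_force: 25.0
```

{"method": "jog_arm", "body": {
  "increments": [
    [[0,-0.0015,0.002],[0,0,0],-1],
    [[0,0,0.001],[0,0,0],-1],
    [[0,0,0],[0,0,0],-1],
    [[0,0,0],[0,0,0],-1]
  ]
}}

```text
time: 16.17
ee_pos: [0.6135, 0.2912, 0.0947]
ee_rot: [-180.0, 0.0, -179.8]
ft_force: [-1.0, 0.3, -1.6]
gripper_width: 0.681
gripper_force: 25.0
```

{"method": "jog_arm", "body": {
  "increments": [
    [[0,0,0.001],[0,0,0],-1],
    [[0,0,0],[0,0,0],-1],
    [[0,0,0],[0,0,0],-1]
  ]
}}

```text
time: 16.42
ee_pos: [0.6136, 0.2913, 0.0944]
ee_rot: [180.0, 0.0, -179.8]
ft_force: [-3.4, -2.2, 8.0]
gripper_width: 0.677
gripper_force: 25.0
```

{"method": "jog_arm", "body": {
  "increments": [
    [[0,0,0],[0,0,0],1],
    [[0,0,0],[0,0,0],1],
    [[0,0,0],[0,0,0],1],
    [[0,0,0],[0,0,0],1],
    [[0,0,-0.02],[0,0,0],1]
  ],
  "newtons": 20
}}

```text
time: 16.83
ee_pos: [0.6118, 0.2905, 0.1105]
ee_rot: [-179.9, -0.3, -179.8]
ft_force: [-0.5, -0.2, 0.6]
gripper_width: 0.985
gripper_force: 0.0
```

{"method": "jog_arm", "body": {
  "increments": [
    [[0,0,-0.03],[0,0,0],1],
    [[0,0,-0.04],[0,0,0],1],
    [[0,0,-0.03],[0,0,0],1],
    [[0,0,0],[0,0,0],1],
    [[0,0,0],[0,0,0],1]
  ]
}}

```text
time: 17.25
ee_pos: [0.6142, 0.2915, 0.2155]
ee_rot: [179.9, 0.1, -179.8]
ft_force: [-0.2, 0.2, -2.0]
gripper_width: 1.003
gripper_force: 0.0
```

```bash
python3 snap.py wrist w7; python3 - w7 <<'E'
exec(open('meas.py').read())
show('tray',(105,120,40),(125,255,255),.12,(100,50,540,400))
E
```

```text
17.3 [0.6135 0.2913 0.2137] [ 1.7998e+02  2.0000e-02 -1.7980e+02] [-43.  30.  21.  84. -12.  68.  71.]
tray [ 6.131e+02  2.922e+02  1.300e+02  6.410e+01 -3.000e-01] px [318. 233.] 11968.0
```

View pics/w7.png

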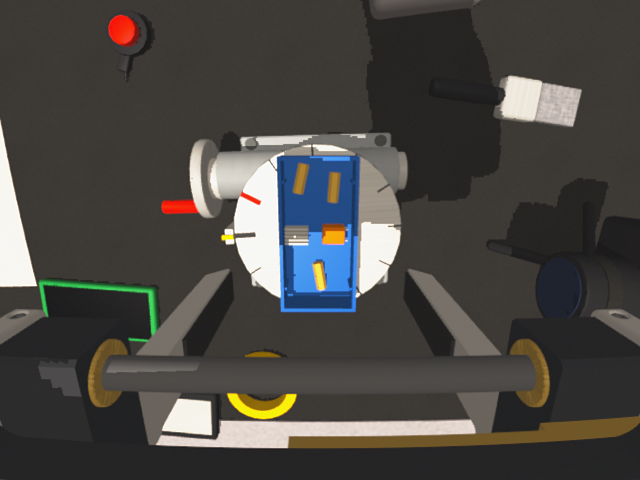

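The tray stands centred on the platform at (318,233) with its contents in place. The shutter is at (124,29). Next is the first picture.

{"method": "jog_arm", "body": {
  "increments": [
    [[0.02,-0.02,0],[0,0,0],-1],
    [[0.0277,-0.0293,0],[0,0,0],-1],
    [[0.0277,-0.0293,0],[0,0,0],-1],
    [[0.0277,-0.0293,0],[0,0,0],-1],
    [[0.0277,-0.0293,0],[0,0,0],-1]
  ]
}}

```text
time: 17.72
ee_pos: [0.4809, 0.1521, 0.212]
ee_rot: [-179.9, -0.1, -179.8]
ft_force: [1.4, 0.4, 0.7]
gripper_width: 0.683
gripper_force: 0.0
```

{"method": "jog_arm", "body": {
  "increments": [
    [[0.0277,-0.0293,0.02],[0,0,0],-1],
    [[0.0277,-0.0293,0.03],[0,0,0],-1],
    [[0,0,0.04],[0,0,0],-1],
    [[0,0,0.035],[0,0,0],-1],
    [[0,0,0.02],[0,0,0],-1]
  ]
}}

```text
time: 18.13
ee_pos: [0.4323, 0.101, 0.0719]
ee_rot: [-179.9, -0.2, -179.8]
ft_force: [-0.1, 0.3, -0.7]
gripper_width: 0.326
gripper_force: 0.0
```

{"method": "jog_arm", "body": {
  "increments": [
    [[0,0,0],[0,0,0],-1],
    [[0,0,0],[0,0,0],-1],
    [[0,0,0],[0,0,0],-1],
    [[0,0,0],[0,0,0],-1]
  ]
}}

```text
time: 18.47
ee_pos: [0.4354, 0.1022, 0.0765]
ee_rot: [180.0, 0.1, -179.8]
ft_force: [-0.0, 0.7, 0.6]
gripper_width: 0.044
gripper_force: 0.0
```

```bash
python3 - w7 <<'E'
exec(open('meas.py').read())
show('shut',(0,150,60),(6,255,255),.022,(100,5,150,55))
show('ptr',(20,120,80),(35,255,255),.09,(215,225,240,250),amin=2)
show('red',(0,130,80),(8,255,255),.09,(235,190,265,210),amin=4)
show('grip',(0,150,60),(6,255,255),.055,(155,195,200,220))
d=t['d'];o=-t['R'].T@t['t']
v,u=np.mgrid[120:330,180:420]; n=plane(t,np.c_[u.ravel(),v.ravel()],0); r=n-o; r/=(r@t['R'][2])[:,None]; P=o+r*d[v.ravel(),u.ravel()][:,None]
k=abs(P[:,2]-.09)<.006; m=np.zeros((480,640),np.uint8); m[v.ravel()[k],u.ravel()[k]]=255
m=cv2.morphologyEx(m,cv2.MORPH_OPEN,np.ones((9,9)))
c=max(cv2.findContours(m,cv2.RETR_EXTERNAL,cv2.CHAIN_APPROX_NONE)[0],key=cv2.contourArea)
X=plane(t,c[:,0],.09)[:,:2]; C=np.array([.6135,.291])
for th in (.01,.004,.002):
    e=abs(np.hypot(*(X-C).T)-.0745); Y=X[e<th]; 
    s=np.linalg.lstsq(np.c_[2*Y,np.ones(len(Y))],(Y**2).sum(1),rcond=None)[0]; C=s[:2]; print(C,np.sqrt(s[2]+C@C),len(Y))
for nm,lo,hi,roi in(('ptr',(20,120,80),(35,255,255),(215,225,240,250)),('red',(0,130,80),(8,255,255),(235,190,265,210))):
    q=plane(t,blobs(p,lo,hi,2,roi)[0][:,0],.09)[:,:2].mean(0)-C; print(nm,np.degrees(np.arctan2(q[1],q[0])),np.hypot(*q))
E
```

```text
shut [428.9 100.5  32.2  27.5  62.8] px [124.  30.] 723.5
ptr [620.8 210.6  10.8   5.7  86.6] px [227. 237.] 46.0
red [585.5 233.   18.4   4.   62.9] px [250. 198.] 74.0
grip [598.9 155.6  36.6  13.8 -88.1] px [179. 207.] 423.5
[0.6298146  0.29227111] 0.052227973996318705 50
[0.57061572 0.29858161] 0.0189789229055138 54
[0.57784735 0.29752401] 0.06712837544954615 22
ptr -63.97880829099873 0.0970448044014988
red -83.35252882850229 0.06496837620021324
```

{"method": "jog_arm", "body": {
  "increments": [
    [[0.007,-0.0067,0.01],[0,0,0],-1],
    [[0,0,0.02],[0,0,0],-1],
    [[0,0,0.015],[0,0,0],-1],
    [[0,0,0],[0,0,0],-1],
    [[0,0,0],[0,0,0],-1]
  ]
}}

```text
time: 18.88
ee_pos: [0.428, 0.0953, 0.031]
ee_rot: [-180.0, 0.0, -179.8]
ft_force: [0.4, 0.1, -0.6]
gripper_width: 0.007
gripper_force: 0.0
```

{"method": "jog_arm", "body": {
  "increments": [
    [[0,0,0.009],[0,0,0],-1],
    [[0,0,0.006],[0,0,0],-1],
    [[0,0,0],[0,0,0],-1],
    [[0,0,0],[0,0,0],-1]
  ]
}}

```text
time: 19.22
ee_pos: [0.4291, 0.0958, 0.0161]
ee_rot: [179.9, 0.1, -179.8]
ft_force: [0.5, 0.7, 14.4]
gripper_width: 0.009
gripper_force: 7.2
```

{"method": "jog_arm", "body": {
  "increments": [
    [[0,0,0],[0,0,0],-1],
    [[0,0,-0.02],[0,0,0],-1],
    [[0,0,-0.03],[0,0,6.8],-1],
    [[0,0,-0.03],[0,0,6.8],-1],
    [[0,0,-0.03],[0,0,6.8],0]
  ],
  "newtons": 10
}}

```text
time: 19.63
ee_pos: [0.4275, 0.095, 0.1266]
ee_rot: [-180.0, -0.0, 159.4]
ft_force: [-0.9, 0.4, 0.3]
gripper_width: 0.046
gripper_force: 0.0
```

{"method": "jog_arm", "body": {
  "increments": [
    [[0,0,0],[0,0,6.8],0],
    [[0,0,0],[0,0,6.8],0],
    [[0,0,0],[0,0,6.8],0],
    [[0,0,0],[0,0,6.8],0],
    [[0,0,0],[0,0,6.8],0]
  ]
}}

```text
time: 20.05
ee_pos: [0.4279, 0.0954, 0.1255]
ee_rot: [180.0, -0.0, 125.5]
ft_force: [0.2, -0.3, 0.0]
gripper_width: 0.395
gripper_force: 0.0
```

{"method": "jog_arm", "body": {
  "increments": [
    [[0,0,0],[0,0,6.8],0],
    [[0,0,0],[0,0,6.8],0],
    [[0,0,0],[0,0,6.8],0],
    [[0,0,0],[0,0,6.8],0],
    [[0,0,0],[0,0,6.8],0]
  ]
}}

```text
time: 20.47
ee_pos: [0.4279, 0.0954, 0.1254]
ee_rot: [180.0, -0.0, 91.5]
ft_force: [-0.3, 0.5, -0.1]
gripper_width: 0.499
gripper_force: 0.0
```

{"method": "jog_arm", "body": {
  "increments": [
    [[0.01,0.034,0],[0,0,0],0],
    [[0.01,0.034,0],[0,0,0],0],
    [[0.01,0.034,0],[0,0,0],0],
    [[0.01,0.034,0],[0,0,0],0],
    [[0.01,0.034,0],[0,0,0],0]
  ]
}}

```text
time: 20.88
ee_pos: [0.5976, 0.1515, 0.125]
ee_rot: [-180.0, -0.0, 91.8]
ft_force: [-0.3, 0.2, 0.6]
gripper_width: 0.498
gripper_force: 0.0
```

{"method": "jog_arm", "body": {
  "increments": [
    [[0,0,0],[0,0,0],0],
    [[0,0,0],[0,0,0],0],
    [[0,0,0],[0,0,0],0]
  ]
}}

```text
time: 21.13
ee_pos: [0.5956, 0.1501, 0.125]
ee_rot: [-180.0, 0.0, 91.8]
ft_force: [-1.0, 0.4, 0.1]
gripper_width: 0.497
gripper_force: 0.0
```

```bash
python3 snap.py wrist w8; python3 - w8 <<'E'
exec(open('meas.py').read())
show('red',(0,150,60),(6,255,255),.0565,(150,100,500,400),3)
E
```

```text
21.18 [0.5954 0.1502 0.1253] [-179.97    0.     91.77] [-45.  32.  38.  99. -23.  57.   4.]
red [598.9 158.3  38.4  12.5 -88.2] px [323. 239.] 826.5
red [584.5 234.3  21.2   4.5  63.9] px [305. 131.] 197.0
```

View pics/w8.png

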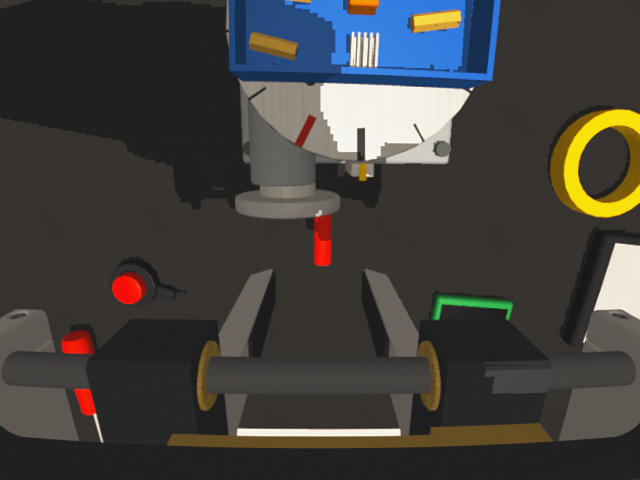

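The wrist view shows the rod at (323,239) between the fingers. The pointer is at (363,170), the broad line at (361,143) and the red line at (306,130). I'll take hold of the grip.

{"method": "jog_arm", "body": {
  "increments": [
    [[0.003,0.0036,0.03],[0,0,0],0],
    [[0,0,0.03],[0,0,0],0],
    [[0,0,0.02],[0,0,0],0],
    [[0,0,0.0088],[0,0,0],0],
    [[0,0,0],[0,0,0],0]
  ],
  "newtons": 10
}}

```text
time: 21.6
ee_pos: [0.5982, 0.1533, 0.0354]
ee_rot: [-179.9, 0.0, 91.8]
ft_force: [0.5, -0.0, 0.0]
gripper_width: 0.502
gripper_force: 0.0
```

{"method": "jog_arm", "body": {
  "increments": [
    [[0,0,0],[0,0,0],-1],
    [[0,0,0],[0,0,0],-1],
    [[0,0,0],[0,0,0],-1],
    [[0,0,0],[0,0,0],-1],
    [[0,0,0],[0,0,0],-1]
  ]
}}

```text
time: 22.02
ee_pos: [0.5999, 0.1538, 0.0372]
ee_rot: [179.9, -0.0, 91.8]
ft_force: [0.1, -0.1, 0.3]
gripper_width: 0.182
gripper_force: 0.0
```

{"method": "jog_arm", "body": {
  "increments": [
    [[0,0,0],[0,0,0],-1],
    [[0,0,0],[0,0,0],-1]
  ]
}}

```text
time: 22.18
ee_pos: [0.5988, 0.1537, 0.0364]
ee_rot: [-179.9, -0.0, 91.8]
ft_force: [-4.5, 0.1, 0.7]
gripper_width: 0.134
gripper_force: 10.0
```

{"method": "jog_arm", "body": {
  "increments": [
    [[0,0,0.0108],[0,0,0],-1],
    [[0,-0.0044,0.0099],[0,0,0],-1],
    [[0,-0.008,0.0072],[0,0,0],-1],
    [[0,-0.0103,0.0033],[0,0,0],-1],
    [[0,-0.0108,-0.0011],[0,0,0],-1]
  ]
}}

```text
time: 22.6
ee_pos: [0.5654, 0.1526, 0.0053]
ee_rot: [-180.0, 0.0, 91.8]
ft_force: [0.8, 2.4, 1.4]
gripper_width: 0.129
gripper_force: 10.0
```

{"method": "jog_arm", "body": {
  "increments": [
    [[0,-0.0094,-0.0054],[0,0,0],-1],
    [[0,-0.0064,-0.0088],[0,0,0],-1],
    [[0,-0.0022,-0.0106],[0,0,0],-1],
    [[0,0.0022,-0.0106],[0,0,0],-1],
    [[0,0.0064,-0.0088],[0,0,0],-1]
  ]
}}

```text
time: 23.02
ee_pos: [0.5579, 0.1525, 0.0527]
ee_rot: [179.9, -0.0, 91.8]
ft_force: [6.4, 1.4, -11.1]
gripper_width: 0.132
gripper_force: 10.0
```

{"method": "jog_arm", "body": {
  "increments": [
    [[0,0.0094,-0.0054],[0,0,0],-1],
    [[0,0.0107,-0.0011],[0,0,0],-1],
    [[0,0.0103,0.0033],[0,0,0],-1],
    [[0,0.008,0.0072],[0,0,0],-1],
    [[0,0.0044,0.0099],[0,0,0],-1]
  ]
}}

```text
time: 23.43
ee_pos: [0.5995, 0.1537, 0.0364]
ee_rot: [-179.8, -0.0, 91.8]
ft_force: [-20.1, 1.5, 0.3]
gripper_width: 0.134
gripper_force: 10.1
```

```bash
cat > ang.py <<'E'
import sys
exec(open('meas.py').read())
C=np.array([.6137,.2913])
def lin(n,lo,hi,z=.09,amin=8):
    for c in blobs(p,lo,hi,amin,tuple(map(int,sys.argv[2:6])) if len(sys.argv)>5 else (100,60,560,260))[:3]:
        q=plane(t,c[:,0],z)[:,:2].mean(0)-C
        if .045<np.hypot(*q)<.095: print(n,'ang',round(np.degrees(np.arctan2(q[1],q[0])),2),'r',round(np.hypot(*q)*1000,1),np.round(c[:,0].mean(0)))
lin('ptr',(20,120,80),(35,255,255))
lin('red',(0,130,60),(8,255,255))
E
python3 ang.py w8; python3 snap.py wrist w9; python3 ang.py w9
```

```text
ptr ang -85.09 r 81.4 [362. 172.]
red ang -115.54 r 64.6 [305. 131.]
23.48 [0.599  0.1535 0.0342] [-1.7976e+02  4.0000e-02  9.1800e+01] [-42.  40.  34. 101. -29.  48.   7.]
ptr ang -84.99 r 80.8 [381. 199.]
red ang -105.27 r 64.5 [315. 144.]
```

One turn moved the red line 10°, as expected. Two more turns.

{"method": "jog_arm", "body": {
  "increments": [
    [[0,0,0.0108],[0,0,0],-1],
    [[0,-0.0044,0.0099],[0,0,0],-1],
    [[0,-0.008,0.0072],[0,0,0],-1],
    [[0,-0.0103,0.0033],[0,0,0],-1],
    [[0,-0.0108,-0.0011],[0,0,0],-1]
  ]
}}

```text
time: 23.9
ee_pos: [0.5659, 0.1525, 0.0055]
ee_rot: [-180.0, 0.0, 91.8]
ft_force: [-0.6, 3.4, -3.5]
gripper_width: 0.138
gripper_force: 10.0
```

{"method": "jog_arm", "body": {
  "increments": [
    [[0,-0.0094,-0.0054],[0,0,0],-1],
    [[0,-0.0064,-0.0088],[0,0,0],-1],
    [[0,-0.0022,-0.0106],[0,0,0],-1],
    [[0,0.0022,-0.0106],[0,0,0],-1],
    [[0,0.0064,-0.0088],[0,0,0],-1]
  ]
}}

```text
time: 24.32
ee_pos: [0.558, 0.1524, 0.0531]
ee_rot: [179.8, -0.0, 91.8]
ft_force: [6.5, 1.5, -11.8]
gripper_width: 0.136
gripper_force: 10.0
```

{"method": "jog_arm", "body": {
  "increments": [
    [[0,0.0094,-0.0054],[0,0,0],-1],
    [[0,0.0107,-0.0011],[0,0,0],-1],
    [[0,0.0103,0.0033],[0,0,0],-1],
    [[0,0.008,0.0072],[0,0,0],-1],
    [[0,0.0044,0.0099],[0,0,0],-1]
  ]
}}

```text
time: 24.73
ee_pos: [0.5996, 0.1536, 0.0367]
ee_rot: [-179.9, -0.0, 91.8]
ft_force: [-20.0, 1.4, -0.6]
gripper_width: 0.133
gripper_force: 10.1
```

{"method": "jog_arm", "body": {
  "increments": [
    [[0,0,0.0108],[0,0,0],-1],
    [[0,-0.0044,0.0099],[0,0,0],-1],
    [[0,-0.008,0.0072],[0,0,0],-1],
    [[0,-0.0103,0.0033],[0,0,0],-1],
    [[0,-0.0108,-0.0011],[0,0,0],-1]
  ]
}}

```text
time: 25.15
ee_pos: [0.5661, 0.1524, 0.0058]
ee_rot: [-180.0, 0.0, 91.8]
ft_force: [0.8, 2.9, -3.4]
gripper_width: 0.133
gripper_force: 10.0
```

{"method": "jog_arm", "body": {
  "increments": [
    [[0,-0.0094,-0.0054],[0,0,0],-1],
    [[0,-0.0064,-0.0088],[0,0,0],-1],
    [[0,-0.0022,-0.0106],[0,0,0],-1],
    [[0,0.0022,-0.0106],[0,0,0],-1],
    [[0,0.0064,-0.0088],[0,0,0],-1]
  ]
}}

```text
time: 25.57
ee_pos: [0.558, 0.1524, 0.0533]
ee_rot: [179.8, -0.0, 91.8]
ft_force: [6.7, 0.8, -11.2]
gripper_width: 0.139
gripper_force: 10.0
```

{"method": "jog_arm", "body": {
  "increments": [
    [[0,0.0094,-0.0054],[0,0,0],-1],
    [[0,0.0107,-0.0011],[0,0,0],-1],
    [[0,0.0103,0.0033],[0,0,0],-1],
    [[0,0.008,0.0072],[0,0,0],-1],
    [[0,0.0044,0.0099],[0,0,0],-1]
  ]
}}

```text
time: 25.98
ee_pos: [0.5996, 0.1535, 0.0369]
ee_rot: [-179.9, -0.0, 91.8]
ft_force: [-19.8, 0.0, -0.6]
gripper_width: 0.133
gripper_force: 10.1
```

```bash
python3 snap.py wrist w10; python3 ang.py w10
```

```text
26.03 [0.599  0.1534 0.0348] [-1.7979e+02  4.0000e-02  9.1800e+01] [-42.  40.  34. 101. -29.  48.   7.]
ptr ang -85.02 r 80.7 [381. 198.]
ptr ang -138.29 r 58.2 [237.  69.]
ptr ang -135.99 r 52.4 [254.  62.]
red ang -85.34 r 65.0 [379. 153.]
```

View pics/w10.png

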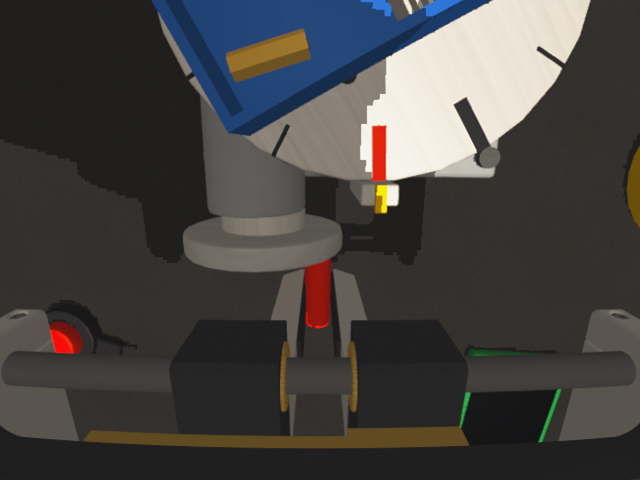

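The red line at (379,153) is nearly in line with the pointer at (381,198), about 0.4° short. I'll nudge the wheel about 15° more.

{"method": "jog_arm", "body": {
  "increments": [
    [[0,0.0003,0.0035],[0,0,0],-1],
    [[0,0.0001,0.0035],[0,0,0],-1],
    [[0,0,0],[0,0,0],-1],
    [[0,0,0],[0,0,0],-1]
  ]
}}

```text
time: 26.37
ee_pos: [0.5989, 0.1535, 0.0297]
ee_rot: [-179.8, 0.0, 91.8]
ft_force: [-12.2, 0.2, 1.6]
gripper_width: 0.133
gripper_force: 10.0
```

{"method": "jog_arm", "body": {
  "increments": [
    [[0,0,0],[0,0,0],0],
    [[0,0,0],[0,0,0],0],
    [[0,0,0],[0,0,0],0],
    [[0,0,0],[0,0,0],0],
    [[0,0,0],[0,0,0],0]
  ]
}}

```text
time: 26.78
ee_pos: [0.6002, 0.1535, 0.0304]
ee_rot: [180.0, 0.0, 91.8]
ft_force: [0.1, -0.2, -0.0]
gripper_width: 0.449
gripper_force: 0.0
```

{"method": "jog_arm", "body": {
  "increments": [
    [[0,0,-0.03],[0,0,0],0],
    [[0,0,-0.035],[0,0,0],0],
    [[0,0,-0.03],[0,0,0],0],
    [[0,0,0],[0,0,0],0],
    [[0,0,0],[0,0,0],0]
  ]
}}

```text
time: 27.2
ee_pos: [0.6007, 0.154, 0.1268]
ee_rot: [179.8, -0.1, 91.8]
ft_force: [0.0, -0.2, -0.2]
gripper_width: 0.501
gripper_force: 0.0
```

```bash
python3 snap.py wrist w11; python3 ang.py w11 300 100 440 220;  python3 - w11 <<'E'
exec(open('meas.py').read())
for c in blobs(p,(0,130,60),(8,255,255),20,(300,100,440,220))[:1]:
    X=plane(t,c[:,0],.09)[:,:2]; v=cv2.fitLine(X.astype(np.float32),cv2.DIST_L2,0,.01,.01).ravel()
    k=(0.2097-v[3])/v[1]; print('red line',v,'x at pointer y',v[2]+k*v[0],'x at .2913',v[2]+(.2913-v[3])/v[1]*v[0])
# blue tray centroid
show('ptr',(20,120,80),(35,255,255),.089,(300,100,440,220),amin=3)
E
```

```text
27.25 [0.5999 0.1539 0.1254] [ 1.7996e+02 -3.0000e-02  9.1810e+01] [-45.  33.  38.  98. -24.  57.   4.]
ptr ang -84.97 r 81.3 [353. 178.]
red ang -84.87 r 65.0 [353. 150.]
red line [ 0.08417097 -0.9964513   0.6195154   0.22654031] x at pointer y 0.62093794 x at .2913 0.61404514
ptr [620.7 210.5  10.3   3.7 -87. ] px [353. 178.] 90.0
```

View pics/w11.png

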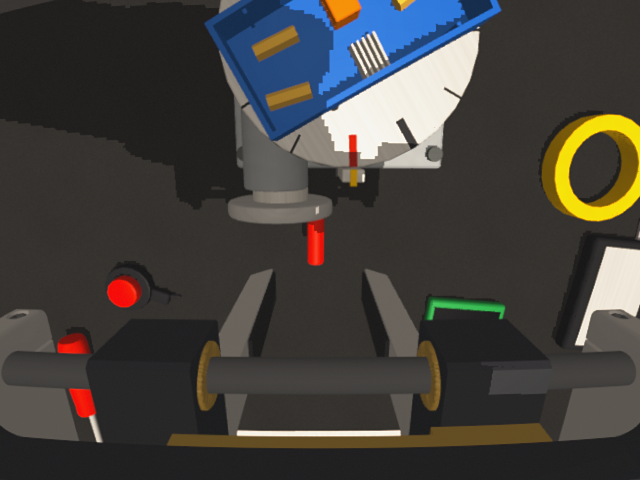

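The red line (353,150) now meets the yellow pointer (353,178). Next is the second picture.

{"method": "jog_arm", "body": {
  "increments": [
    [[-0.0106,-0.0346,0],[0,0,0],-1],
    [[-0.0106,-0.0346,0],[0,0,0],-1],
    [[-0.0106,-0.0346,0],[0,0,0],-1],
    [[-0.0106,-0.0346,0],[0,0,0],-1],
    [[-0.0107,-0.0348,0],[0,0,0],-1]
  ],
  "newtons": 20
}}

```text
time: 27.67
ee_pos: [0.426, 0.0944, 0.1238]
ee_rot: [-179.9, 0.1, 91.8]
ft_force: [-0.1, -0.6, 1.1]
gripper_width: 0.178
gripper_force: 0.0
```

{"method": "jog_arm", "body": {
  "increments": [
    [[0,0,0.03],[0,0,0],-1],
    [[0,0,0.03],[0,0,0],-1],
    [[0,0,0.03],[0,0,0],-1],
    [[0,0,0],[0,0,0],-1],
    [[0,0,0],[0,0,0],-1]
  ]
}}

```text
time: 28.08
ee_pos: [0.4273, 0.0941, 0.0344]
ee_rot: [-179.8, 0.1, 91.7]
ft_force: [1.3, -0.4, 0.3]
gripper_width: 0.007
gripper_force: 0.0
```

{"method": "jog_arm", "body": {
  "increments": [
    [[0,0,0],[0,0,0],-1],
    [[0,0,0],[0,0,0],-1]
  ]
}}

```text
time: 28.25
ee_pos: [0.429, 0.0952, 0.0363]
ee_rot: [179.9, -0.0, 91.8]
ft_force: [1.0, -1.4, 0.3]
gripper_width: 0.005
gripper_force: 0.0
```

{"method": "jog_arm", "body": {
  "increments": [
    [[0,0,0.014],[0,0,0],-1],
    [[0,0,0.0068],[0,0,0],-1],
    [[0,0,0],[0,0,0],-1],
    [[0,0,0],[0,0,0],-1]
  ]
}}

```text
time: 28.58
ee_pos: [0.4295, 0.0958, 0.0158]
ee_rot: [179.9, -0.1, 91.8]
ft_force: [-3.5, 1.7, 26.2]
gripper_width: 0.006
gripper_force: 12.9
```

{"method": "jog_arm", "body": {
  "increments": [
    [[0,0,-0.02],[0,0,0],-1],
    [[0,0,-0.03],[0,0,6.85],-1],
    [[0,0,-0.04],[0,0,6.85],1],
    [[0,0,-0.04],[0,0,6.85],1],
    [[0,0,-0.04],[0,0,6.85],1]
  ]
}}

```text
time: 29.0
ee_pos: [0.4283, 0.095, 0.1781]
ee_rot: [180.0, -0.0, 65.5]
ft_force: [0.5, 0.5, 0.9]
gripper_width: 0.178
gripper_force: 0.0
```

{"method": "jog_arm", "body": {
  "increments": [
    [[0,0,-0.03],[0,0,6.85],1],
    [[0,0,0],[0,0,6.85],1],
    [[0,0,0],[0,0,6.85],1],
    [[0,0,0],[0,0,6.85],1],
    [[0,0,0],[0,0,6.85],1]
  ]
}}

```text
time: 29.42
ee_pos: [0.4285, 0.0959, 0.2056]
ee_rot: [-179.9, -0.1, 31.6]
ft_force: [0.2, -0.2, 0.5]
gripper_width: 0.539
gripper_force: 0.0
```

{"method": "jog_arm", "body": {
  "increments": [
    [[0.0322,-0.0096,0],[0,0,0],1],
    [[0.0322,-0.0096,0],[0,0,0],1],
    [[0.0322,-0.0096,0],[0,0,0],1],
    [[0.0322,-0.0096,0],[0,0,0],1]
  ]
}}

```text
time: 29.75
ee_pos: [0.5183, 0.198, 0.2054]
ee_rot: [-180.0, -0.0, 31.9]
ft_force: [0.2, -1.0, 2.3]
gripper_width: 0.816
gripper_force: 0.0
```

{"method": "jog_arm", "body": {
  "increments": [
    [[0.0322,-0.0096,0],[0,0,0],1],
    [[0.0322,-0.0096,0],[0,0,0],1],
    [[0.0322,-0.0096,0],[0,0,0],1],
    [[0.0322,-0.0096,0],[0,0,0],1]
  ]
}}

```text
time: 30.08
ee_pos: [0.6073, 0.2985, 0.2057]
ee_rot: [180.0, -0.0, 31.9]
ft_force: [-0.0, 0.2, 0.4]
gripper_width: 0.998
gripper_force: 0.0
```

{"method": "jog_arm", "body": {
  "increments": [
    [[0,0,0],[0,0,0],1],
    [[0,0,0],[0,0,0],1],
    [[0,0,0],[0,0,0],1],
    [[0,0,0],[0,0,0],1],
    [[0,0,0],[0,0,0],1]
  ]
}}

```text
time: 30.5
ee_pos: [0.6063, 0.2965, 0.2059]
ee_rot: [-180.0, -0.1, 31.9]
ft_force: [-1.4, 0.1, -0.1]
gripper_width: 1.0
gripper_force: 0.0
```

```bash
python3 snap.py wrist w12; python3 - w12 <<'E'
exec(open('meas.py').read())
show('tray',(105,120,40),(125,255,255),.12,(100,50,540,400))
E
```

```text
30.55 [0.6063 0.2968 0.2058] [-1.7998e+02 -7.0000e-02  3.1880e+01] [-61.  38.  50.  86. -30.  71. -65.]
tray [613.8 291.8 129.9  63.3  31. ] px [329. 233.] 12854.5
```

View pics/w12.png

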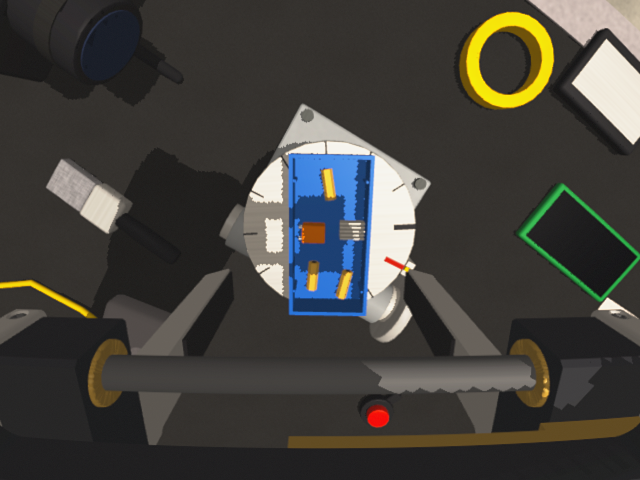

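The tray is on the platform at (329,233) with all five parts, and the red line is at the pointer near (400,265). I'll grasp the tray.

{"method": "jog_arm", "body": {
  "increments": [
    [[0.0039,0.0081,0.02],[0,0,1.4],1],
    [[0,0,0.03],[0,0,0],1],
    [[0,0,0.03],[0,0,0],1],
    [[0,0,0.015],[0,0,0],1],
    [[0,0,0.008],[0,0,0],1]
  ],
  "newtons": 25
}}

```text
time: 30.97
ee_pos: [0.6132, 0.292, 0.1004]
ee_rot: [-180.0, 0.1, 30.5]
ft_force: [-0.7, -0.3, 1.0]
gripper_width: 1.003
gripper_force: 0.0
```

{"method": "jog_arm", "body": {
  "increments": [
    [[0,0,0],[0,0,0],1],
    [[0,0,0],[0,0,0],1],
    [[0,0,0],[0,0,0],1]
  ]
}}

```text
time: 31.22
ee_pos: [0.615, 0.2926, 0.1039]
ee_rot: [180.0, -0.2, 30.5]
ft_force: [0.9, -0.1, 0.0]
gripper_width: 0.999
gripper_force: 0.0
```

{"method": "jog_arm", "body": {
  "increments": [
    [[-0.001,0,0.0075],[0,0,0],1],
    [[0,0,0],[0,0,0],1],
    [[0,0,0],[0,0,0],-1],
    [[0,0,0],[0,0,0],-1],
    [[0,0,0],[0,0,0],-1]
  ]
}}

```text
time: 31.63
ee_pos: [0.6135, 0.2919, 0.0949]
ee_rot: [180.0, -0.1, 30.5]
ft_force: [1.0, 0.8, 0.8]
gripper_width: 0.823
gripper_force: 0.0
```

{"method": "jog_arm", "body": {
  "increments": [
    [[0,0,0],[0,0,0],-1],
    [[0,0,0],[0,0,0],-1],
    [[0,0,0],[0,0,0],-1],
    [[0,0,0],[0,0,0],-1],
    [[0,0,0],[0,0,0],-1]
  ]
}}

```text
time: 32.05
ee_pos: [0.6135, 0.2919, 0.0948]
ee_rot: [180.0, -0.0, 30.5]
ft_force: [-0.2, -0.3, 2.0]
gripper_width: 0.681
gripper_force: 25.0
```

{"method": "jog_arm", "body": {
  "increments": [
    [[0,0,-0.006],[0,0,0],-1],
    [[0,0,-0.015],[0,0,0],-1],
    [[0,0,-0.025],[0,0,3],-1],
    [[0,0,-0.02],[0,0,5.4],-1],
    [[0,0,-0.01],[0,0,5.5],-1]
  ]
}}

```text
time: 32.47
ee_pos: [0.6143, 0.2919, 0.1746]
ee_rot: [-179.9, -0.2, 16.3]
ft_force: [0.4, 0.1, -1.8]
gripper_width: 0.677
gripper_force: 25.0
```

{"method": "jog_arm", "body": {
  "increments": [
    [[0,0,0],[0,0,5.5],-1],
    [[0,0,0],[0,0,5],-1],
    [[0,0,0],[0,0,3],-1],
    [[-0.001,0.012,0],[0,0,0],-1],
    [[-0.002,0.024,0],[0,0,0],-1]
  ]
}}

```text
time: 32.88
ee_pos: [0.6119, 0.2575, 0.171]
ee_rot: [-180.0, -0.0, 3.5]
ft_force: [0.4, -0.8, -1.4]
gripper_width: 0.68
gripper_force: 25.0
```

{"method": "jog_arm", "body": {
  "increments": [
    [[-0.0029,0.0334,0],[0,0,0],-1],
    [[-0.0029,0.0334,0],[0,0,0],-1],
    [[-0.0029,0.0334,0],[0,0,0],-1],
    [[-0.0029,0.0334,0],[0,0,0],-1],
    [[-0.0029,0.0334,0],[0,0,0],-1]
  ]
}}

```text
time: 33.3
ee_pos: [0.6064, 0.0857, 0.1715]
ee_rot: [-180.0, -0.1, 3.2]
ft_force: [1.2, -0.3, -2.1]
gripper_width: 0.678
gripper_force: 25.0
```

{"method": "jog_arm", "body": {
  "increments": [
    [[-0.0029,0.0334,0],[0,0,0],-1],
    [[-0.0029,0.0334,0],[0,0,0],-1],
    [[-0.0029,0.0334,0],[0,0,0],-1],
    [[-0.0029,0.0334,0],[0,0,0],-1],
    [[-0.0029,0.0334,0],[0,0,0],-1]
  ]
}}

```text
time: 33.72
ee_pos: [0.6007, -0.0818, 0.1715]
ee_rot: [-180.0, -0.1, 3.2]
ft_force: [-0.9, 0.3, -2.2]
gripper_width: 0.682
gripper_force: 25.0
```

{"method": "jog_arm", "body": {
  "increments": [
    [[-0.0029,0.0334,0],[0,0,0],-1],
    [[-0.0029,0.0334,0],[0,0,0],-1],
    [[-0.0029,0.0334,0],[0,0,0],-1],
    [[-0.0029,0.0334,0],[0,0,0],-1],
    [[-0.0029,0.0334,0],[0,0,0],-1]
  ]
}}

```text
time: 34.13
ee_pos: [0.5951, -0.2493, 0.1714]
ee_rot: [-180.0, -0.1, 3.2]
ft_force: [1.4, 0.8, -1.6]
gripper_width: 0.681
gripper_force: 25.0
```

{"method": "jog_arm", "body": {
  "increments": [
    [[-0.0029,0.0334,0],[0,0,0],-1],
    [[-0.0029,0.0334,0],[0,0,0],-1],
    [[-0.0029,0.0334,0],[0,0,0],-1],
    [[-0.0015,0.02,0],[0,0,0],-1],
    [[-0.0008,0.0108,0],[0,0,0],-1]
  ]
}}

```text
time: 34.55
ee_pos: [0.59, -0.3824, 0.1714]
ee_rot: [179.9, -0.0, 3.0]
ft_force: [-0.7, -0.6, -1.4]
gripper_width: 0.68
gripper_force: 25.0
```

{"method": "jog_arm", "body": {
  "increments": [
    [[0,0,0],[0,0,0],-1],
    [[0,0,0],[0,0,0],-1],
    [[0,0,0],[0,0,0],-1],
    [[0,0,0],[0,0,0],-1]
  ]
}}

```text
time: 34.88
ee_pos: [0.5928, -0.3767, 0.1707]
ee_rot: [-180.0, -0.1, 3.2]
ft_force: [0.0, -0.0, -1.6]
gripper_width: 0.676
gripper_force: 25.0
```

```bash
python3 snap.py wrist w13; python3 - w13 <<'E'
exec(open('meas.py').read())
s=[c for c in blobs(p,(8,150,100),(25,255,255),500)]
print([ (rect(t,c,.004),np.round(c[:,0].mean(0))) for c in s[:3]])
E
```

```text
34.93 [ 0.5928 -0.3768  0.1706] [-1.7996e+02 -5.0000e-02  3.2300e+00] [ -2.  44.  53.  83. -36.  71. -32.]
[(array([ 659.5, -375.3,  129.9,   22.6,  -87.5]), array([322., 154.])), (array([ 517.4, -355.3,   38.5,   37.7,  -86.7]), array([295., 291.])), (array([ 599.3, -374.7,   49.8,   16.4,   13.5]), array([317., 215.]))]
```

View pics/w13.png

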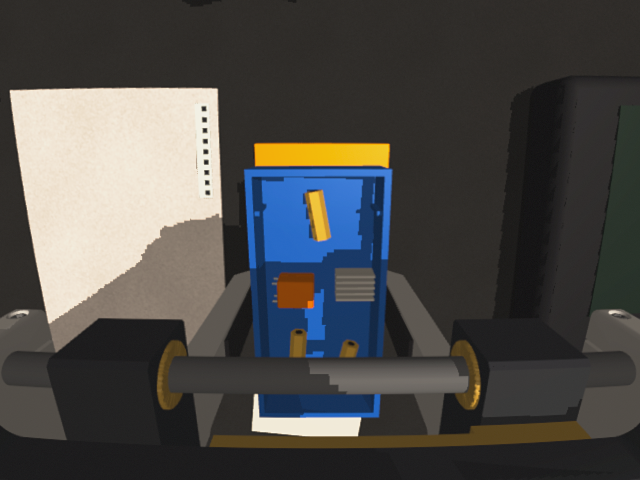

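All parts are in the tray, and it is in line with the orange envelope, whose far strip is at (322,154). Lowering.

{"method": "jog_arm", "body": {
  "increments": [
    [[-0.0006,0.0015,0.02],[0,0,0],-1],
    [[0,0,0.035],[0,0,0],-1],
    [[0,0,0.035],[0,0,0],-1],
    [[0,0,0.03],[0,0,0],-1],
    [[0,0,0.02],[0,0,0],-1]
  ]
}}

```text
time: 35.35
ee_pos: [0.5913, -0.3778, 0.0274]
ee_rot: [-179.9, 0.1, 3.2]
ft_force: [0.7, -0.6, -2.3]
gripper_width: 0.68
gripper_force: 25.0
```

{"method": "jog_arm", "body": {
  "increments": [
    [[0,0,0.01],[0,0,0],-1],
    [[0,0,0],[0,0,0],-1],
    [[0,0,0],[0,0,0],-1],
    [[0,0,0],[0,0,0],-1]
  ]
}}

```text
time: 35.68
ee_pos: [0.5926, -0.3802, 0.0223]
ee_rot: [179.9, -0.1, 3.1]
ft_force: [0.1, -0.2, -1.0]
gripper_width: 0.676
gripper_force: 25.0
```

{"method": "jog_arm", "body": {
  "increments": [
    [[-0.0003,-0.0015,0.008],[0,0,0],-1],
    [[0,0,0.003],[0,0,0],-1],
    [[0,0,0],[0,0,0],-1],
    [[0,0,0],[0,0,0],-1]
  ]
}}

```text
time: 36.02
ee_pos: [0.5914, -0.3782, 0.0095]
ee_rot: [-180.0, -0.0, 3.1]
ft_force: [0.5, 0.0, -1.3]
gripper_width: 0.679
gripper_force: 25.0
```

{"method": "jog_arm", "body": {
  "increments": [
    [[0,0,0.0015],[0,0,0],-1],
    [[0,0,0],[0,0,0],-1],
    [[0,0,0],[0,0,0],-1]
  ]
}}

```text
time: 36.27
ee_pos: [0.5917, -0.3785, 0.0087]
ee_rot: [180.0, -0.1, 3.1]
ft_force: [-1.1, 1.3, 5.1]
gripper_width: 0.678
gripper_force: 25.0
```

In contact. Release, retreat and look.

{"method": "jog_arm", "body": {
  "increments": [
    [[0,0,0],[0,0,0],1],
    [[0,0,0],[0,0,0],1],
    [[0,0,0],[0,0,0],1],
    [[0,0,0],[0,0,0],1],
    [[0,0,-0.02],[0,0,0],1]
  ]
}}

```text
time: 36.68
ee_pos: [0.59, -0.3771, 0.0249]
ee_rot: [-179.8, 0.2, 3.1]
ft_force: [1.2, 0.8, 0.8]
gripper_width: 0.985
gripper_force: 0.0
```

{"method": "jog_arm", "body": {
  "increments": [
    [[0,0,-0.04],[0,0,0],1],
    [[0,0,-0.04],[0,0,0],1],
    [[0,0,-0.04],[0,0,0],1],
    [[0,0,-0.04],[0,0,0],1],
    [[0,0,-0.03],[0,0,0],1]
  ]
}}

```text
time: 37.1
ee_pos: [0.5913, -0.3788, 0.2215]
ee_rot: [179.9, -0.1, 3.1]
ft_force: [1.0, 0.5, 0.1]
gripper_width: 1.002
gripper_force: 0.0
```

{"method": "jog_arm", "body": {
  "increments": [
    [[0,0,0],[0,0,0],1],
    [[0,0,0],[0,0,0],1],
    [[0,0,0],[0,0,0],1],
    [[0,0,0],[0,0,0],1]
  ]
}}

```text
time: 37.43
ee_pos: [0.591, -0.3779, 0.2165]
ee_rot: [-179.9, 0.1, 3.1]
ft_force: [-0.5, -0.0, -0.2]
gripper_width: 0.999
gripper_force: 0.0
```

```bash
python3 snap.py wrist w14; python3 - w14 <<'E'
exec(open('meas.py').read())
show('tray',(105,120,40),(125,255,255),.034,(100,50,540,400))
m=cv2.inRange(cv2.cvtColor(p,cv2.COLOR_RGB2HSV),(8,130,60),(25,255,255))|cv2.inRange(cv2.cvtColor(p,cv2.COLOR_RGB2HSV),(105,120,40),(125,255,255))
m=cv2.morphologyEx(m,cv2.MORPH_CLOSE,np.ones((5,5)))
c=max(cv2.findContours(m,cv2.RETR_EXTERNAL,cv2.CHAIN_APPROX_NONE)[0],key=cv2.contourArea);print('env',rect(t,c,.004))
E
python3 snap.py top t14; python3 - t14 <<'E'
exec(open('meas.py').read())
show('phone',(50,100,50),(80,255,255),.01,(290,140,380,200))
show('ptr',(20,120,80),(35,255,255),.09,(235,205,255,230),amin=2);show('red',(0,120,80),(8,255,255),.09,(220,205,250,245),3,amin=2)
E
```

```text
37.48 [ 0.5909 -0.378   0.2165] [-1.7993e+02  6.0000e-02  3.1100e+00] [ -2.  42.  54.  81. -34.  75. -33.]
tray [ 591.4 -377.7  129.2   63.     3.3] px [319. 215.] 7122.5
env [ 593.1 -379.   155.7  131.     3.2]
37.53 [ 0.5909 -0.3781  0.2167] [-1.7994e+02  5.0000e-02  3.1000e+00] [ -2.  42.  54.  81. -34.  75. -33.]
phone [737.4  18.4 150.8  77.6  86.5] px [336. 172.] 2086.0
ptr [619.8 209.5   8.3   2.1  89.7] px [245. 216.] 4.0
```

View pics/w14.png

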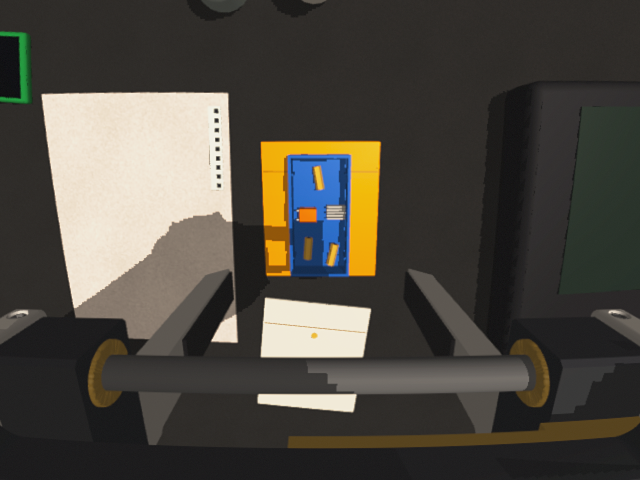

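The tray stands within 2 mm of the envelope's middle, aligned with it, and all five parts are inside. I'm handing the job in.

```bash
python3 -c "
from cell import bot
print(bot.finish_job())"
```

```text
the job is handed in; nothing more can be done
None
```

I handed the job in at about 37.5 s: the full tray stands lengthwise within about 2 mm of the orange envelope's middle, with the relay, the heatsink and all three standoffs inside. The red line was set to the pointer before the second picture; I did not re-measure it after lifting the tray off.

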